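# From sanding to routing: swap bit case and sanding block at the back of the till

### The arm

A 6-joint arm with a two-finger parallel gripper is mounted at the origin on the work surface. World frame = base frame: x ahead of the robot, y to its left, z up, the work surface at z = 0. Lengths are in m, angles in degrees, forces in N, time in s.
With the tool pointing down it reaches from about 0.3 to 0.75 m from the base axis. Payload 8.5 kg.
Tool frame: the origin (TCP) lies on the mounting face of the last link; the fingertips stand 173 mm ahead of it and the grasp point (between the pads) lies 155 mm ahead of it (env.tips_ahead is the distance from the TCP to the fingertips, in m); z points along the fingers, x is the direction in which the jaws open and shut, and the axes are right-handed (so a half turn about z gives the same grasp; the last joint's range is limited). The gripper opens to 85 mm and grips with 20 to 120 N. Pads are 22 mm wide; open, the fingers measure 114 mm over their backs; the gripper's body (76 mm by 85 mm) begins 54 mm behind the grasp point. The pads swing forward as they close: fully open they stand 13 mm farther back than shut.
Start: joints at [60.029, 21.807, 74.336, -0, 83.858, -12.336], TCP at [0.167, 0.524, 0.405] pointing down, gripper open.
Joint ranges: [-178.18, 178.18], [-50.72, 133.34], [12.68, 142.11], [-81.47, 261.47], [9.98, 163.14], [-165.26, 165.26]. Speed limits (degrees/s): [136.94, 136.94, 180, 180, 180, 180].

### API

Orientations are given as a 3x3 rotation matrix whose columns are the frame's x, y, z axes.
In Python, from rig import env gives the robot as it stands. The module is installed in compiled form; this text tells all that it offers.
- The arm moves only by the tool step_arm, never from a script. Its argument "increments" is a list of rows, each an object of numbers: "x", "y", "z": the shift along the tool's x, y, z in cm; "wx", "wy", "wz": the turn, a rotation vector about the tool's x, y, z in rad; "gripper": the finger opening in cm, from 0 to 8.54. A call has 1 to 20 rows; each row shifts and turns the commanded pose from where the row before left it, along the tool's axes as they then stand; what a row does not reach is not made up. A row lasts 1/10 s, in which the tool goes at most 50 mm and 8.59 degrees, less where a joint would pass 70% of its speed; a pose out of reach is approached as far as the arm can. A call with a gripper value outside its range is refused whole. The fingers move at their own pace and stop on an object; "newtons" is the grip in N (left out, the last holds). Time passes only in rows, so rows that do not move let the fingers close. It gives the time, the measured TCP pose, the force and the opening at its end, in the units of the state.
- env.observe(): the state, without advancing time (a new reading comes with each control period).
- env.get_image(name): name is "scene" or "top" or "wrist"; returns a dict with "color" (384x512x3 uint8, blue, green, red), "camera_matrix" (3x3 intrinsics, pixels), "rvec" (rotation vector, rad) and "tvec" (3), from world to camera coordinates, as OpenCV has them. Camera axes: x right, y down, z forward; pixel columns grow to the right and rows downward; lengths in m; the calibration is good to about 2 mm. A picture is of the moment at which its call begins. There is no depth.
- env.close_job(): hands the job in, once; it reports no verdict.
The state is a dict: "time_s": time; "q": joint angles; "qvel": joint speeds; "joint_efforts": joint torques, N m; "position": TCP position; "tool_rot": TCP orientation; "ft_force": force on the tool from outside, world axes, zero at the start; "wrist_torque": the same for the moment, N m; "grip_width": finger opening in m.
Only numpy, scipy, OpenCV 4.12 (cv2) and the standard library are available. Lean on these libraries where they do the work, as an engineer would, in place of code of your own. Each camera call takes 0.05 s, during which the arm holds its last target. There are 200 camera calls.

### The job

We are done sanding and about to rout the edges. Stand the jar and the battery from the front row of the plywood till out of the way on the rubber mat, then take the router bit case from behind them and lay it flat in the shallow wooden tray, put the sanding block away, flat and square, where the case was, and last put the jar and the battery back, each standing just where it stood. Leave the spring clamp beside the till as it lies, and do not knock anything over.

Things in the scene. Friction and masses are not known exactly. Their poses are not given: they have to be found in the camera images.
- case_mid (a point): Router bit case: closed green plastic box 54 x 150 mm (its x, y), 42 mm high, 0.24 kg. The point is its centre, 21 mm above its underside. At the start it lies flat on the oblong pad at the back of the till, long side along the till's y; jar and battery stand 5 to 14 mm in front of it, so no finger fits there until they are gone. Grip it across its 54 mm.
- block_mid (a point): Grey hand sanding block with a black rubber sole, 56 x 112 x 38 mm high (its own x, y, z), 0.18 kg about. The point is its centre, 19 mm above its underside. It lies flat on the bench, to the left or the right of the till. Grip it across its 56 mm width.
- jar_mid (a point): Round screw-top jar, white with paper label, 60 mm in diameter, with a 62 mm aluminium lid (top 17 mm); 66 mm high, closed, 0.26 kg. The point is its centre, 33 mm above its underside; z is up. At the start it stands on one of the two round pads in the front row of the till.
- battery_mid (a point): Cordless-tool battery pack, black and grey, standing upright: body 62 x 54 mm (its x, y), 46 mm high, with a slide shoe 44 x 44 x 18 mm on top (2 mm off to its +x), 64 mm high in all, 0.38 kg. The point is 32 mm above its underside, at its centre; z is up. It starts square on the other round pad in the till's front row. Grip it across the 54 mm.
- till: Fixed plywood till, open on top. Origin: centre of its underside; x points to its back (away from the robot), y left. Inside 193 (x) by 230 mm (y), floor 12 mm up, walls 12 mm thick; wall tops above the bench: back 67, sides 38, front lip 26 mm. Cork pads in the floor mark the places: oblong at the back, 64 x 160, centre x +26, y 0; round ones in front, 72 across, at x -42, y +50 and -50 mm.
- tray: Shallow open wooden tray (fixed) on the bench, to the left or the right. The origin is at the centre of its underside; its x, y are its short and long sides. Outside 138 x 192 mm, rim 12 mm high and 6 mm wide, inside 126 x 180 mm, inner floor 6 mm above the bench.
- mat: Black rubber mat (fixed) on the bench, on the other side from the tray, 180 x 180 mm (its x, y) and 3 mm thick. The origin is at the centre of its underside.
- clamp_b: Red spring clamp, about 85 x 155 mm and 22 mm high, lying on its side on the bench beside the till, on the side where the sanding block is not; leave it there. The origin is near its middle, at bench height; its y runs from handles to jaws. (A second such clamp lies in front of the till, up to 22 mm high.)
Not all that is in view belongs to the job. What is shaped like the part that bears battery_mid but purple is not meant.

How it is judged:
By the outcome, as a careful person would: the job done as asked, in the order asked, and still so for the second after the job is handed in, with the robot touching nothing.
It also fails if it takes over 128 s, if anything falls off the work surface, if the arm or the gripper's body presses on something with over 40 N, if the wrist force passes 120 N, or if a joint passes its speed limit or range.

## Working session

There is one attempt and no reset: what is moved stays moved. The work goes in short steps, Python scripts to look and compute and a tool call to move; the robot and the scene stay as the last step left them, time stands still between calls to the robot, and variables do not carry over. Pictures are saved under pics/ and viewed, about 12 in all and at most 16, crops included, and the job is handed in when it is done.

Besides the shell and the picture viewer there is one more tool, called after "Request:" by a JSON object that holds its "api" and its "payload", one argument or row to a line. step_arm: Moves the arm, as the interface text tells. Its arguments: {"type":"object","properties":{"increments":{"type":"array"},"newtons":{"type":"number"}},"required":["increments"]}

```bash
mkdir -p pics; cat > h.py <<'E'
import cv2, numpy as np
from rig import env
def grab(n):
    d=env.get_image(n); d['R']=cv2.Rodrigues(np.array(d['rvec'],float))[0]; return d
def ray(d,u,v):
    K=np.array(d['camera_matrix']);t=np.array(d['tvec'],float).ravel()
    r=d['R'].T@np.linalg.solve(K,[u,v,1.]); return -d['R'].T@t, r
def onz(d,u,v,z):
    c,r=ray(d,u,v); return c+r*(z-c[2])/r[2]
def proj(d,P):
    return cv2.projectPoints(np.array(P,float).reshape(-1,1,3),np.array(d['rvec'],float),np.array(d['tvec'],float),np.array(d['camera_matrix'],float),None)[0].reshape(-1,2)
E
python3 - <<'E'
from h import *
for n in('scene','top'):
    d=grab(n); cv2.imwrite(f'pics/{n}0.png',cv2.resize(d['color'],(800,600),interpolation=cv2.INTER_CUBIC)); cv2.imwrite(f'{n}raw.png',d['color'])
    print(n,ray(d,256,192),d['camera_matrix'][0])
s=env.observe();print(s)
E
```

```text
scene (array([1.2415598 , 0.50557589, 0.87814755]), array([-0.58171969, -0.46043536, -0.67060182])) [466.96039021   0.         260.3832357 ]
top (array([ 0.3931852 , -0.08683285,  1.31720838]), array([ 0.07735965,  0.0042439 , -0.99724565])) [387.56659902   0.         258.74632078]
{'time_s': 0.1, 'q': array([ 6.00286787e+01,  2.18383423e+01,  7.43795570e+01,  7.26919949e-04,
        8.38573141e+01, -1.23355335e+01]), 'qvel': array([-0.00417573, -0.07167177, -0.16814838, -0.03897389,  0.05145729,
       -0.05850503]), 'joint_efforts': array([ 3.89269771e-03, -4.49218726e+01, -2.31655544e+01, -1.90859196e-04,
        3.68618552e-03, -1.04621738e-04]), 'position': array([0.16661144, 0.52411941, 0.40416703]), 'tool_rot': array([[ 3.02966086e-01,  9.53001105e-01, -6.66718597e-04],
       [ 9.53000479e-01, -3.02966678e-01, -1.13087601e-03],
       [-1.27971961e-03, -2.92766064e-04, -9.99999138e-01]]), 'ft_force': array([-0.0028039 ,  0.74571804,  0.39693471]), 'wrist_torque': array([ 0.01372969,  0.02963542, -0.03647794]), 'grip_width': 0.08537426206879878}
```

View pics/top0.png

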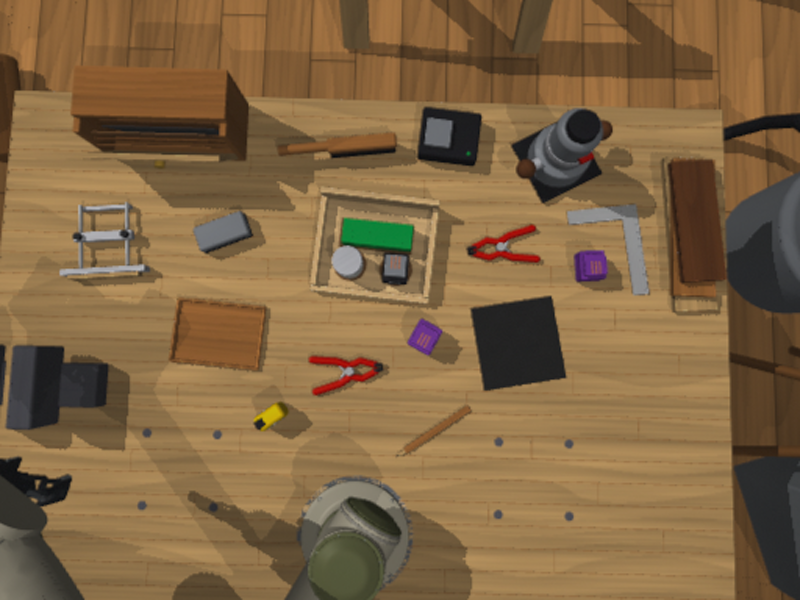

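View pics/scene0.png

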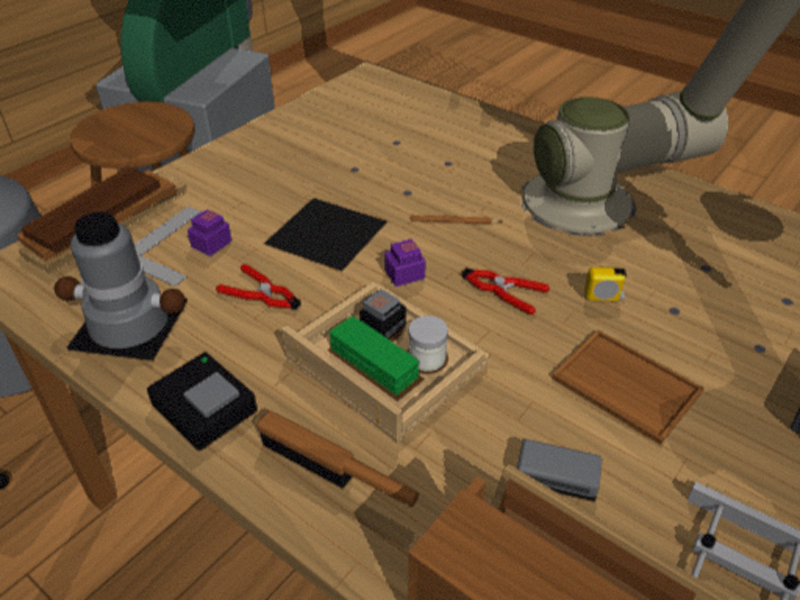

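The top view shows (in 800x600 pixels) jar (348,263), battery (396,268), case (377,235), block (223,232) on the left, tray (219,334) on the left, mat (518,342) and clamp_b (505,245) on the right. The scene view agrees; the purple packs are decoys.

```bash
cat > m.py <<'E'
from h import *
def blob(d,mask,seed):
    n,l,s,c=cv2.connectedComponentsWithStats(cv2.morphologyEx(mask.astype(np.uint8),cv2.MORPH_OPEN,np.ones((2,2))),connectivity=4)
    i=min(range(1,n),key=lambda k:np.hypot(*(c[k]-seed)) if s[k,4]>30 else 1e9)
    return (l==i).astype(np.uint8)
def rect(d,m,z):
    c=max(cv2.findContours(m,cv2.RETR_EXTERNAL,cv2.CHAIN_APPROX_NONE)[0],key=cv2.contourArea).reshape(-1,2)
    P=np.array([onz(d,*p,z)[:2] for p in c]); (cx,cy),(w,h),a=cv2.minAreaRect((P*1000).astype(np.float32))
    if w>h: w,h,a=h,w,a+90
    return np.round([cx,cy,w,h,(a+90)%180-90],1), len(c)  # a: direction of short side, deg from world x
E
python3 - <<'E'
from m import *
d=grab('top'); I=d['color'].astype(int);b,g,r=I[...,0],I[...,1],I[...,2]
S=.64
print('case',rect(d,blob(d,(g>r+40)&(g>b+40),(377*S,232*S)),.054))
print('mat',rect(d,blob(d,(I.max(2)<50),(518*S,342*S)),.003))
grey=(abs(r-b)<30)
print('block',rect(d,blob(d,grey&(g>60),(223*S,230*S)),.038))
print('lid',rect(d,blob(d,grey&(g>100),(348*S,262*S)),.078))
for n,u,v,z in [('battop',396,265,.076),('tray',219,334,.006),('clamp',505,245,.01)]: print(n,onz(d,u*S,v*S,z))
# tray corners by eye
for u,v in[(178,298),(267,305),(263,370),(170,362)]: print('tr',onz(d,u*S,v*S,.012))
for u,v,z in[(321,187,.067),(438,203,.067),(428,302,.026),(310,291,.026)]: print('till',onz(d,u*S,v*S,z))
E
```

```text
case (array([628.2, -31.7,  54.5, 149. ,  -4.6]), 115)
mat (array([ 406.4, -341.6,  174.9,  175. ,  -79.7]), 202)
block (array([628.9, 303.5,  54.9, 109.6,  22.3]), 87)
lid (array([565.9,  28.5,  59.3,  59.9, -43.5]), 52)
battop [ 0.56178333 -0.07141437  0.076     ]
tray [0.41147359 0.30697897 0.006     ]
clamp [ 0.62096159 -0.30761533  0.01      ]
tr [0.48656132 0.39778298 0.012     ]
tr [0.47631597 0.20525627 0.012     ]
tr [0.33720203 0.20719165 0.012     ]
tr [0.34918412 0.40635231 0.012     ]
till [0.72468901 0.09110292 0.067     ]
till [ 0.69680781 -0.15616423  0.067     ]
till [ 0.49058656 -0.14128833  0.026     ]
till [0.50774944 0.11166743 0.026     ]
```

```bash
cat > go.py <<'E'
import sys
from h import *
# go.py x y z yaw(jaw axis, deg) ; z = height of grasp point ; prints translate (tool cm), then turn
def leg(p,R,x,y,z,yaw):
    d=R.T@(np.array([x,y,z+.155])-p)*100
    cur=np.degrees(np.arctan2(R[1,0],R[0,0])); w=-((yaw-cur+90)%180-90)
    L=np.linalg.norm(d); n=max(1,int(np.ceil(L/4))); m=max(1,int(np.ceil(abs(w)/8)))
    print('move',np.round(d,2),f'{n} rows of',np.round(d/n,2),'| then wz %.3f: %d rows of %.3f'%(np.radians(w),m,np.radians(w)/m))
    yw=np.radians(cur-w); s,c=np.sin(yw),np.cos(yw)
    return np.array([x,y,z+.155]),np.array([[c,s,0],[s,-c,0],[0,0,-1.]])
if __name__=='__main__':
    s=env.observe(); p,R=np.array(s['position']),np.array(s['tool_rot'])
    print('t %.1f'%s['time_s'],'grasp',np.round(p-[0,0,.155],4),'yaw %.2f'%np.degrees(np.arctan2(R[1,0],R[0,0])),'z',np.round(R[:,2],4),'w',round(s['grip_width'],4),'F',np.round(s['ft_force'],1))
    a=list(map(float,sys.argv[1:]))
    for i in range(0,len(a),4): p,R=leg(p,R,*a[i:i+4])
E
python3 go.py .53 -.03 .26 84
```

```text
t 0.1 grasp [0.1666 0.5241 0.2493] yaw 72.37 z [-5.e-04 -9.e-04 -1.e+00] w 0.0855 F [ 0.5  1.2 -0.3]
move [-41.8   51.42  -1.04] 17 rows of [-2.46  3.02 -0.06] | then wz -0.203: 2 rows of -0.102
```

Request:
{"api": "step_arm", "payload": {
  "increments": [
    {"x": -2.46, "y": 3.02, "z": -0.06},
    {"x": -2.46, "y": 3.02, "z": -0.06},
    {"x": -2.46, "y": 3.02, "z": -0.06},
    {"x": -2.46, "y": 3.02, "z": -0.06},
    {"x": -2.46, "y": 3.02, "z": -0.06},
    {"x": -2.46, "y": 3.02, "z": -0.06},
    {"x": -2.46, "y": 3.02, "z": -0.06},
    {"x": -2.46, "y": 3.02, "z": -0.06},
    {"x": -2.46, "y": 3.02, "z": -0.06},
    {"x": -2.46, "y": 3.02, "z": -0.06},
    {"x": -2.46, "y": 3.02, "z": -0.06},
    {"x": -2.46, "y": 3.02, "z": -0.06},
    {"x": -2.46, "y": 3.02, "z": -0.06},
    {"x": -2.46, "y": 3.02, "z": -0.06},
    {"x": -2.46, "y": 3.02, "z": -0.06},
    {"x": -2.46, "y": 3.02, "z": -0.06},
    {"x": -2.46, "y": 3.02, "z": -0.06},
    {"wz": -0.1},
    {"wz": -0.1},
    {}
  ]
}}

```text
invalid input at $.increments[0]: expected keys x, y, z, wx, wy, wz, gripper
```

Request:
{"api": "step_arm", "payload": {
  "increments": [
    {},
    {},
    {}
  ]
}}

```text
invalid input at $.increments[0]: expected keys x, y, z, wx, wy, wz, gripper
```

```bash
python3 - <<'E'
from h import *
d=grab('wrist'); cv2.imwrite('pics/w1.png',cv2.resize(d['color'],(800,600),interpolation=cv2.INTER_CUBIC)); cv2.imwrite('w1raw.png',d['color'])
print(ray(d,256,192),d['camera_matrix'][0][0])
E
python3 go.py .53 -.03 .26 84
```

```text
(array([0.0880281 , 0.54808259, 0.3747181 ]), array([ 0.31439569, -0.08594111, -0.94551311])) 287.4583971134128
t 0.2 grasp [0.1666 0.5241 0.2494] yaw 72.36 z [-4.e-04 -7.e-04 -1.e+00] w 0.0854 F [-0.1 -0.1 -0.3]
move [-41.8   51.42  -1.04] 17 rows of [-2.46  3.02 -0.06] | then wz -0.203: 2 rows of -0.102
```

View pics/w1.png

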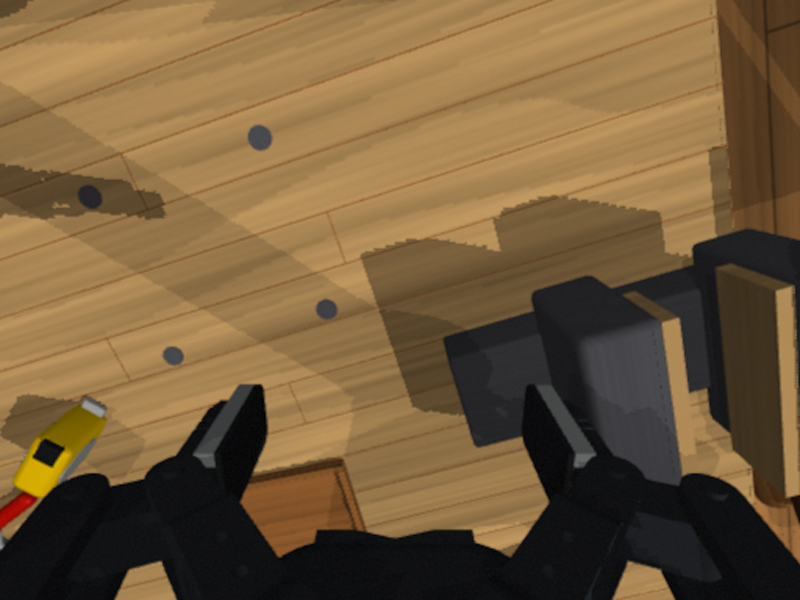

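The wrist image shows the fingers filling the lower part of the frame, so targets need to be in the upper half. The move call requires all keys.

Request:
{"api": "step_arm", "payload": {
  "increments": [
    {"x": -2.46, "y": 3.02, "z": 0, "wx": 0, "wy": 0, "wz": 0, "gripper": 8.5},
    {"x": -2.46, "y": 3.02, "z": 0, "wx": 0, "wy": 0, "wz": 0, "gripper": 8.5},
    {"x": -2.46, "y": 3.02, "z": 0, "wx": 0, "wy": 0, "wz": 0, "gripper": 8.5},
    {"x": -2.46, "y": 3.02, "z": 0, "wx": 0, "wy": 0, "wz": 0, "gripper": 8.5},
    {"x": -2.46, "y": 3.02, "z": 0, "wx": 0, "wy": 0, "wz": 0, "gripper": 8.5},
    {"x": -2.46, "y": 3.02, "z": 0, "wx": 0, "wy": 0, "wz": 0, "gripper": 8.5},
    {"x": -2.46, "y": 3.02, "z": 0, "wx": 0, "wy": 0, "wz": 0, "gripper": 8.5},
    {"x": -2.46, "y": 3.02, "z": 0, "wx": 0, "wy": 0, "wz": 0, "gripper": 8.5},
    {"x": -2.46, "y": 3.02, "z": 0, "wx": 0, "wy": 0, "wz": 0, "gripper": 8.5},
    {"x": -2.46, "y": 3.02, "z": 0, "wx": 0, "wy": 0, "wz": 0, "gripper": 8.5},
    {"x": -2.46, "y": 3.02, "z": 0, "wx": 0, "wy": 0, "wz": 0, "gripper": 8.5},
    {"x": -2.46, "y": 3.02, "z": 0, "wx": 0, "wy": 0, "wz": 0, "gripper": 8.5},
    {"x": -2.46, "y": 3.02, "z": 0, "wx": 0, "wy": 0, "wz": 0, "gripper": 8.5},
    {"x": -2.46, "y": 3.02, "z": 0, "wx": 0, "wy": 0, "wz": 0, "gripper": 8.5},
    {"x": -2.46, "y": 3.02, "z": 0, "wx": 0, "wy": 0, "wz": 0, "gripper": 8.5},
    {"x": -2.46, "y": 3.02, "z": 0, "wx": 0, "wy": 0, "wz": 0, "gripper": 8.5},
    {"x": -2.46, "y": 3.02, "z": 0, "wx": 0, "wy": 0, "wz": 0, "gripper": 8.5},
    {"x": 0, "y": 0, "z": 0, "wx": 0, "wy": 0, "wz": -0.1, "gripper": 8.5},
    {"x": 0, "y": 0, "z": 0, "wx": 0, "wy": 0, "wz": -0.1, "gripper": 8.5},
    {"x": 0, "y": 0, "z": 0, "wx": 0, "wy": 0, "wz": 0, "gripper": 8.5}
  ]
}}

```text
time_s: 2.2
position: [0.5293, -0.0302, 0.4044]
tool_rot: [[0.107, 0.994, -0.001], [0.994, -0.107, 0.0], [0.0, -0.001, -1.0]]
ft_force: [-0.2, 0.6, 0.2]
grip_width: 0.0849
```

Request:
{"api": "step_arm", "payload": {
  "increments": [
    {"x": 0, "y": 3, "z": 0, "wx": 0, "wy": 0, "wz": 0, "gripper": 8.5},
    {"x": 0, "y": 3, "z": 0, "wx": 0, "wy": 0, "wz": 0, "gripper": 8.5},
    {"x": 0, "y": 3, "z": 0, "wx": 0, "wy": 0, "wz": 0, "gripper": 8.5},
    {"x": 0, "y": 0, "z": 0, "wx": 0, "wy": 0, "wz": 0, "gripper": 8.5},
    {"x": 0, "y": 0, "z": 0, "wx": 0, "wy": 0, "wz": 0, "gripper": 8.5},
    {"x": 0, "y": 0, "z": 0, "wx": 0, "wy": 0, "wz": 0, "gripper": 8.5}
  ]
}}

```text
time_s: 2.8
position: [0.618, -0.0393, 0.4049]
tool_rot: [[0.108, 0.994, -0.0], [0.994, -0.108, 0.0], [0.0, -0.0, -1.0]]
ft_force: [-0.9, 0.0, -0.1]
grip_width: 0.0851
```

```bash
python3 - <<'E'
from h import *
import pickle
d=grab('wrist'); pickle.dump(d,open('w2.pkl','wb')); cv2.imwrite('pics/w2.png',cv2.resize(d['color'],(800,600),interpolation=cv2.INTER_CUBIC))
print(ray(d,256,192))
E
python3 go.py .62 -.03 .26 84
```

```text
(array([ 0.53606433, -0.03132874,  0.37533996]), array([ 0.32525363, -0.02111841, -0.94551026]))
t 2.9 grasp [ 0.618  -0.0394  0.2501] yaw 83.78 z [-0. -0. -1.] w 0.0854 F [ 0.2  0.5 -0.5]
move [ 0.95  0.1  -0.99] 1 rows of [ 0.95  0.1  -0.99] | then wz -0.004: 1 rows of -0.004
```

View pics/w2.png

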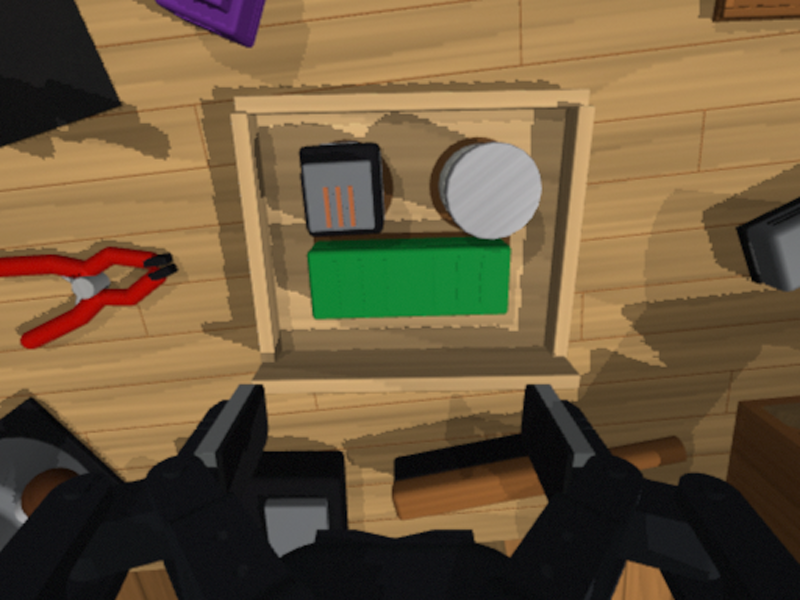

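Wrist view: till with front lip at (234,98)-(590,91), battery's shoe top near (343,195), lid centre (492,190), case top face (310,258)-(510,315), back wall top near row 380.

```bash
python3 - <<'E'
from m import *
import pickle
d=pickle.load(open('w2.pkl','rb')); I=d['color'].astype(int);b,g,r=I[...,0],I[...,1],I[...,2];S=.64
f=lambda u,v,z:onz(d,(u+.5)*S-.5,(v+.5)*S-.5,z)
print(I[int(285*S),int(410*S)],I[int(247*S),int(410*S)])
gm=(g>r+40)&(g>b+40)
print('case all',rect(d,blob(d,gm,(410*S,280*S)),.054))
print('case top',rect(d,blob(d,gm&(g>118),(410*S,285*S)),.054))
m=blob(d,(abs(r-b)<25)&(g>120),(492*S,190*S)); print('lid',rect(d,m,.078)[0],m.sum())
m=blob(d,(abs(r-b)<25)&(g>75)&(g<200),(343*S,200*S)); print('shoe',rect(d,m,.076)[0],m.sum(), cv2.boundingRect(m))
for n,u,v,z in[('FL',234,97,.026),('FR',590,91,.026),('Lf',232,113,.038),('Lb',262,352,.038),('Rf',593,107,.038),('Rb',578,357,.038),('BL',253,384,.067),('BR',580,387,.067)]: print(n,np.round(f(u,v,z)*1000,1))
# blow-up with edges around the till
cv2.imwrite('pics/w2c.png',cv2.resize(d['color'][50:255,130:400],None,fx=2.96,fy=2.92,interpolation=cv2.INTER_LANCZOS4))
E
```

```text
[ 54 134  21] [30 75 10]
case all (array([632.6, -29.4,  57.3, 148.2,  -4.4]), 363)
case top (array([635.9, -29. ,  51. , 146.9,  -4.4]), 328)
lid [572.1  31.   59.6  60.8 -48.3] 2904
shoe [564.8 -69.5  43.4  43.5  87. ] 1513 (195, 104, 46, 45)
FL [ 490.9 -141.2   26. ]
FR [514.3 111.2  26. ]
Lf [ 502.3 -141.1   38. ]
Lb [ 684.7 -157.1   38. ]
Rf [525.5 108.7  38. ]
Rb [717.6 102.6  38. ]
BL [ 698.  -158.7   67. ]
BR [728.1  93.2  67. ]
```

View pics/w2c.png

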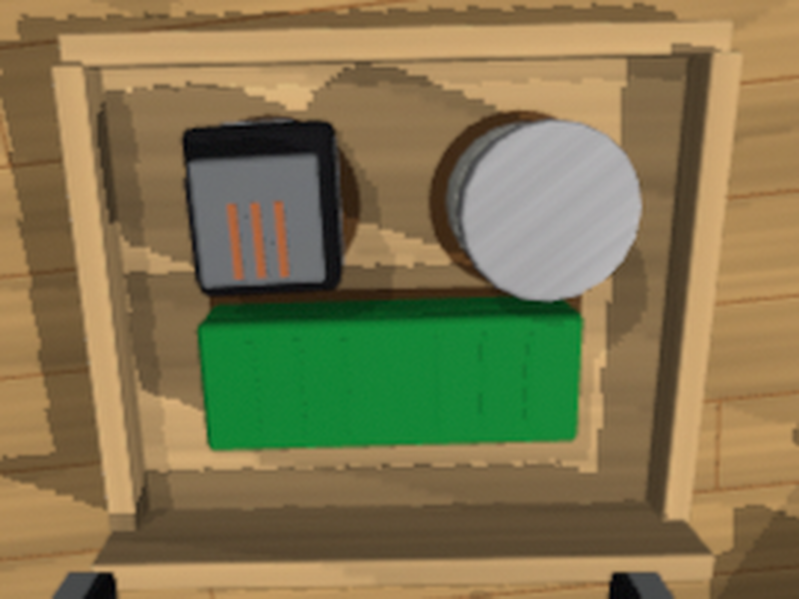

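```bash
python3 - <<'E'
from m import *
import pickle
S=.64
D={'wrist':pickle.load(open('w2.pkl','rb'))}
for n in('top','scene'):
    D[n]=grab(n); D[n]['color']=cv2.imread(n+'raw.png')
seeds={'wrist':(492,190),'top':(348,260),'scene':(429,328)}
def cen(m):
    ys,xs=np.nonzero(m); return xs.mean(),ys.mean()
for n,d in D.items():
    I=d['color'].astype(int);b,g,r=I[...,0],I[...,1],I[...,2]
    s=np.array(seeds[n])*S
    print(n,'seedcol',I[int(s[1]),int(s[0])])
    m=blob(d,(abs(r-b)<30)&(g>(100 if n!='scene' else 110)),s)
    print(' lid',m.sum(),cv2.boundingRect(m),np.round(onz(d,*cen(m),.078)*1000,1), rect(d,m,.078)[0])
    gm=(g>r+40)&(g>b+40); m=blob(d,gm,np.array({'wrist':(410,280),'top':(377,235),'scene':(375,350)}[n])*S)
    v=g[m>0]; t=cv2.threshold(v.astype(np.uint8),0,255,cv2.THRESH_OTSU)[0]
    mt=blob(d,gm&(g>t)&(m>0),cen(m)); print(' case',t,m.sum(),mt.sum(),np.round(onz(d,*cen(mt),.054)*1000,1),rect(d,mt,.054)[0])
cv2.imwrite('pics/sc.png',cv2.resize(cv2.imread('sceneraw.png')[175:285,170:320],None,fx=5.2,fy=5.2,interpolation=cv2.INTER_CUBIC))
# rays intersection of wrist/top/scene for lid done by eye of plane hits
E
```

```text
wrist seedcol [172 171 172]
 lid 2952 (287, 92, 61, 62) [571.2  30.9  78. ] [572.1  30.9  60.4  60.8  -6.2]
 case 110.0 5649 5304 [634.8 -29.1  54. ] [635.5 -29.1  51.7 147.1  -4.5]
top seedcol [168 163 163]
 lid 296 (213, 158, 20, 20) [565.9  28.1  78. ] [565.9  28.5  59.3  59.9 -43.5]
 case 103.0 723 623 [627.7 -33.1  54. ] [628.1 -32.7  48.5 143.6  -4.6]
scene seedcol [158 155 157]
 lid 662 (263, 203, 25, 35) [595.2  53.5  78. ] [595.7  53.2  58.6 114.1 -51.9]
 case 100.0 1408 909 [640.  -16.5  54. ] [640.1 -14.9  59.9 159.9  -9. ]
```

View pics/sc.png

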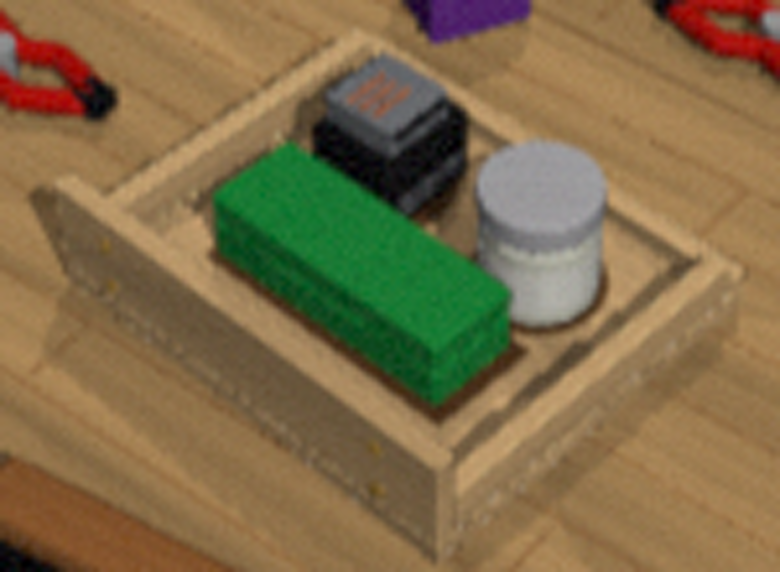

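```bash
python3 - <<'E'
from h import *
d=grab('top'); cv2.imwrite('pics/top2.png',cv2.resize(d['color'][100:384,150:350],None,fx=2.1*1.4,fy=2.1,interpolation=cv2.INTER_CUBIC)) if 0 else cv2.imwrite('pics/top2.png',cv2.resize(d['color'][90:380,130:390],None,fx=2.06,fy=2.06,interpolation=cv2.INTER_CUBIC))
# expected flange-ish points
s=env.observe();p=s['position'];R=s['tool_rot']
print('base0 z0',proj(d,[[0,0,0]]),'TCP',proj(d,[p]),'tips',proj(d,[p+R@[.0425,0,.165],p+R@[-.0425,0,.165]]))
E
```

```text
base0 z0 [[227.36086825 341.86247045]] TCP [[239.53833916 127.45418427]] tips [[227.23489026 139.66731058]
 [257.07301266 143.63480922]]
```

View pics/top2.png

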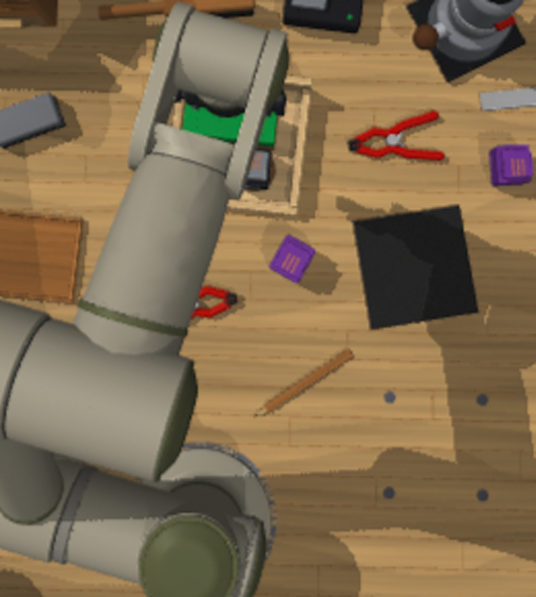

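```bash
python3 - <<'E'
from h import *
import pickle
d=grab('scene'); print('scene lid',onz(d,273.6,210.2,.078))
# case top corners: in crop
for u,v in[(288,143),(512,297),(435,350),(214,200)]: print(onz(d,u/5.2+170-.4,v/5.2+175-.4,.054))
w=pickle.load(open('w2.pkl','rb')); t=grab('top')
for n,X in(('w',w),('t',t),('s',d)): print(n,ray(X,256,192)[0])
s=env.observe();p=s['position'];R=s['tool_rot']
# predicted grasp-point pads in wrist image (pads at opening 85mm): 
print(proj(w,[p+R@[.0425,0,.16],p+R@[-.0425,0,.16],p+R@[.0425,-.011,.16],p+R@[-.0425,-.011,.16]])/.64)
E
```

```text
scene lid [0.57299139 0.0312785  0.078     ]
[ 0.60628191 -0.09892228  0.054     ]
[0.62051328 0.05077898 0.054     ]
[0.66806674 0.04313069 0.054     ]
[ 0.65846468 -0.10059663  0.054     ]
w [ 0.53606433 -0.03132874  0.37533996]
t [ 0.3931852  -0.08683285  1.31720838]
s [1.2415598  0.50557589 0.87814755]
[[523.04117621 407.25233414]
 [268.33949722 407.32401828]
 [526.14030529 377.91303005]
 [265.32850703 377.97672498]]
```

The scene crop puts the lid centre at crop (541,186), i.e. (573,31) mm, which agrees with the wrist camera at (572,31). The top camera is about 5 mm off there, so I'll trust the wrist. All three items sit on their pads with till yaw ≈ -4.6°.

```bash
python3 go.py .618 -.039 .25 85.4 .572 .031 .12 85.4 .572 .031 .042 85.4 .572 .031 .16 85.4 .45 -.335 .16 85.4 .45 -.335 .034 85.4
```

```text
t 3.1 grasp [ 0.6183 -0.0396  0.2501] yaw 83.81 z [ 3.e-04 -1.e-04 -1.e+00] w 0.0854 F [ 0.2  0.2 -0.8]
move [ 0.05 -0.04  0.01] 1 rows of [ 0.05 -0.04  0.01] | then wz -0.028: 1 rows of -0.028
move [ 6.61 -5.15 13.  ] 4 rows of [ 1.65 -1.29  3.25] | then wz -0.000: 1 rows of -0.000
move [0.  0.  7.8] 2 rows of [0.  0.  3.9] | then wz -0.000: 1 rows of -0.000
move [  0.    0.  -11.8] 3 rows of [ 0.    0.   -3.93] | then wz -0.000: 1 rows of -0.000
move [-37.46  -9.23   0.  ] 10 rows of [-3.75 -0.92  0.  ] | then wz -0.000: 1 rows of -0.000
move [ 0.   0.  12.6] 4 rows of [0.   0.   3.15] | then wz -0.000: 1 rows of -0.000
```

Request:
{"api": "step_arm", "payload": {
  "increments": [
    {"x": 0, "y": 0, "z": 0, "wx": 0, "wy": 0, "wz": -0.028, "gripper": 8.5},
    {"x": 1.65, "y": -1.29, "z": 3.25, "wx": 0, "wy": 0, "wz": 0, "gripper": 8.5},
    {"x": 1.65, "y": -1.29, "z": 3.25, "wx": 0, "wy": 0, "wz": 0, "gripper": 8.5},
    {"x": 1.65, "y": -1.29, "z": 3.25, "wx": 0, "wy": 0, "wz": 0, "gripper": 8.5},
    {"x": 1.65, "y": -1.29, "z": 3.25, "wx": 0, "wy": 0, "wz": 0, "gripper": 8.5},
    {"x": 0, "y": 0, "z": 0, "wx": 0, "wy": 0, "wz": 0, "gripper": 8.5},
    {"x": 0, "y": 0, "z": 0, "wx": 0, "wy": 0, "wz": 0, "gripper": 8.5},
    {"x": 0, "y": 0, "z": 0, "wx": 0, "wy": 0, "wz": 0, "gripper": 8.5}
  ]
}}

```text
time_s: 3.9
position: [0.5734, 0.0295, 0.2765]
tool_rot: [[0.08, 0.997, 0.004], [0.997, -0.08, -0.001], [-0.0, 0.004, -1.0]]
ft_force: [-0.6, -0.5, -0.6]
grip_width: 0.0852
```

```bash
python3 go.py .572 .031 .042 85.4
```

```text
t 3.9 grasp [0.5734 0.0295 0.1215] yaw 85.42 z [ 3.7e-03 -8.0e-04 -1.0e+00] w 0.0852 F [-0.6 -0.5 -0.6]
move [ 0.14 -0.18  7.95] 2 rows of [ 0.07 -0.09  3.97] | then wz 0.000: 1 rows of 0.000
```

Request:
{"api": "step_arm", "payload": {
  "increments": [
    {"x": 0.14, "y": -0.18, "z": 2, "wx": 0, "wy": 0, "wz": 0, "gripper": 8.5},
    {"x": 0, "y": 0, "z": 2, "wx": 0, "wy": 0, "wz": 0, "gripper": 8.5},
    {"x": 0, "y": 0, "z": 2, "wx": 0, "wy": 0, "wz": 0, "gripper": 8.5},
    {"x": 0, "y": 0, "z": 1.95, "wx": 0, "wy": 0, "wz": 0, "gripper": 8.5},
    {"x": 0, "y": 0, "z": 0, "wx": 0, "wy": 0, "wz": 0, "gripper": 8.5},
    {"x": 0, "y": 0, "z": 0, "wx": 0, "wy": 0, "wz": 0, "gripper": 8.5},
    {"x": 0, "y": 0, "z": 0, "wx": 0, "wy": 0, "wz": 0, "gripper": 8.5}
  ]
}}

```text
time_s: 4.6
position: [0.5714, 0.0314, 0.1968]
tool_rot: [[0.08, 0.997, 0.003], [0.997, -0.08, -0.0], [-0.0, 0.003, -1.0]]
ft_force: [-0.3, -0.6, 0.1]
grip_width: 0.0849
```

```bash
python3 go.py .572 .031 .042 85.4
```

```text
t 4.6 grasp [0.5714 0.0314 0.0418] yaw 85.41 z [ 2.9e-03 -5.0e-04 -1.0e+00] w 0.0849 F [-0.3 -0.6  0.1]
move [-0.04  0.06 -0.02] 1 rows of [-0.04  0.06 -0.02] | then wz 0.000: 1 rows of 0.000
```

Request:
{"api": "step_arm", "payload": {
  "increments": [
    {"x": 0, "y": 0, "z": 0, "wx": 0, "wy": 0, "wz": 0, "gripper": 5.2},
    {"x": 0, "y": 0, "z": 0, "wx": 0, "wy": 0, "wz": 0, "gripper": 5.2},
    {"x": 0, "y": 0, "z": 0, "wx": 0, "wy": 0, "wz": 0, "gripper": 5.2},
    {"x": 0, "y": 0, "z": 0, "wx": 0, "wy": 0, "wz": 0, "gripper": 5.2},
    {"x": 0, "y": 0, "z": 0, "wx": 0, "wy": 0, "wz": 0, "gripper": 5.2},
    {"x": 0, "y": 0, "z": 0, "wx": 0, "wy": 0, "wz": 0, "gripper": 5.2}
  ],
  "newtons": 45
}}

```text
time_s: 5.2
position: [0.571, 0.0317, 0.1966]
tool_rot: [[0.08, 0.997, 0.002], [0.997, -0.08, -0.001], [-0.0, 0.002, -1.0]]
ft_force: [-2.9, -2.1, 7.8]
grip_width: 0.0595
```

```bash
python3 go.py .572 .031 .042 85.4
```

```text
t 5.2 grasp [0.571  0.0317 0.0416] yaw 85.43 z [ 2.e-03 -6.e-04 -1.e+00] w 0.0595 F [-2.9 -2.1  7.8]
move [-0.06  0.1  -0.04] 1 rows of [-0.06  0.1  -0.04] | then wz 0.001: 1 rows of 0.001
```

Request:
{"api": "step_arm", "payload": {
  "increments": [
    {"x": 0, "y": 0, "z": -2, "wx": 0, "wy": 0, "wz": 0, "gripper": 5.2},
    {"x": 0, "y": 0, "z": -3.3, "wx": 0, "wy": 0, "wz": 0, "gripper": 5.2},
    {"x": 0, "y": 0, "z": -3.3, "wx": 0, "wy": 0, "wz": 0, "gripper": 5.2},
    {"x": 0, "y": 0, "z": -3.3, "wx": 0, "wy": 0, "wz": 0, "gripper": 5.2},
    {"x": -1.5, "y": -0.37, "z": 0, "wx": 0, "wy": 0, "wz": 0, "gripper": 5.2},
    {"x": -3, "y": -0.74, "z": 0, "wx": 0, "wy": 0, "wz": 0, "gripper": 5.2},
    {"x": -3, "y": -0.74, "z": 0, "wx": 0, "wy": 0, "wz": 0, "gripper": 5.2},
    {"x": -3, "y": -0.74, "z": 0, "wx": 0, "wy": 0, "wz": 0, "gripper": 5.2},
    {"x": -3, "y": -0.74, "z": 0, "wx": 0, "wy": 0, "wz": 0, "gripper": 5.2},
    {"x": -3, "y": -0.74, "z": 0, "wx": 0, "wy": 0, "wz": 0, "gripper": 5.2},
    {"x": -3, "y": -0.74, "z": 0, "wx": 0, "wy": 0, "wz": 0, "gripper": 5.2},
    {"x": -3, "y": -0.74, "z": 0, "wx": 0, "wy": 0, "wz": 0, "gripper": 5.2},
    {"x": -3, "y": -0.74, "z": 0, "wx": 0, "wy": 0, "wz": 0, "gripper": 5.2},
    {"x": -3, "y": -0.74, "z": 0, "wx": 0, "wy": 0, "wz": 0, "gripper": 5.2},
    {"x": -3, "y": -0.74, "z": 0, "wx": 0, "wy": 0, "wz": 0, "gripper": 5.2},
    {"x": -3, "y": -0.74, "z": 0, "wx": 0, "wy": 0, "wz": 0, "gripper": 5.2},
    {"x": -3, "y": -0.74, "z": 0, "wx": 0, "wy": 0, "wz": 0, "gripper": 5.2},
    {"x": 0, "y": 0, "z": 0, "wx": 0, "wy": 0, "wz": 0, "gripper": 5.2},
    {"x": 0, "y": 0, "z": 0, "wx": 0, "wy": 0, "wz": 0, "gripper": 5.2},
    {"x": 0, "y": 0, "z": 0, "wx": 0, "wy": 0, "wz": 0, "gripper": 5.2}
  ]
}}

```text
time_s: 7.2
position: [0.4486, -0.334, 0.3135]
tool_rot: [[0.079, 0.997, -0.001], [0.997, -0.079, 0.002], [0.001, -0.001, -1.0]]
ft_force: [0.1, 0.3, -3.1]
grip_width: 0.06
```

```bash
python3 go.py .45 -.335 .16 85.4 .45 -.335 .034 85.4; python3 - <<'E'
from m import *
import pickle
d=grab('wrist'); pickle.dump(d,open('w3.pkl','wb')); I=d['color']; cv2.imwrite('pics/w3.png',cv2.resize(I,(640,480)))
m=(I.max(2)<50).astype(np.uint8)[:200]
n,l,s,c=cv2.connectedComponentsWithStats(m); print(s[s[:,4]>300])
E
```

```text
t 7.2 grasp [ 0.4486 -0.334   0.1585] yaw 85.45 z [-0.0012  0.0015 -1.    ] w 0.06 F [ 0.1  0.3 -3.1]
move [-0.09  0.15 -0.15] 1 rows of [-0.09  0.15 -0.15] | then wz 0.001: 1 rows of 0.001
move [ 0.   0.  12.6] 4 rows of [0.   0.   3.15] | then wz -0.000: 1 rows of -0.000
[[    0     0   512   200 72853]
 [  123    16   225   184 29547]]
```

View pics/w3.png

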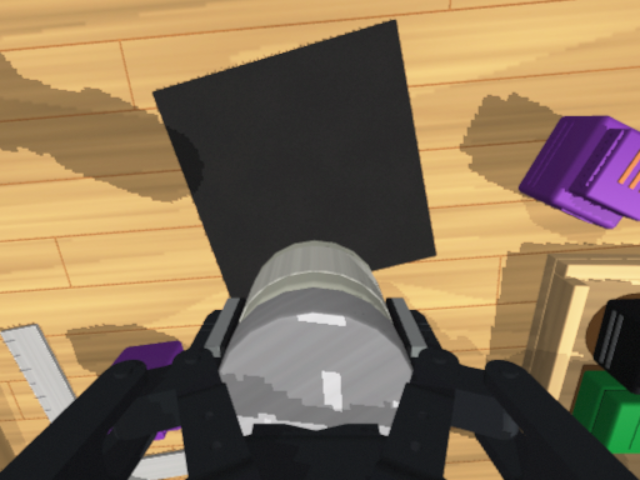

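The jar is held upright and the mat corners are visible at (154,91), (397,20) and (436,255) in the 640x480 image.

```bash
python3 - <<'E'
from h import *
import pickle
d=pickle.load(open('w3.pkl','rb'))
c=[onz(d,u*.8,v*.8,.003)[:2] for u,v in[(154,91),(397,20),(436,255)]]; print(np.round(c,4),'mid',(c[0]+c[2])/2,np.linalg.norm(c[0]-c[1]),np.linalg.norm(c[2]-c[1]))
E
```

```text
[[ 0.3395 -0.4429]
 [ 0.3081 -0.2669]
 [ 0.484  -0.2354]] mid [ 0.41173892 -0.33914963] 0.17875398352944044 0.17867957433020354
```

Request:
{"api": "step_arm", "payload": {
  "increments": [
    {"x": 0, "y": 0.15, "z": 3, "wx": 0, "wy": 0, "wz": 0, "gripper": 5.2},
    {"x": 0, "y": 0, "z": 3, "wx": 0, "wy": 0, "wz": 0, "gripper": 5.2},
    {"x": 0, "y": 0, "z": 3, "wx": 0, "wy": 0, "wz": 0, "gripper": 5.2},
    {"x": 0, "y": 0, "z": 2, "wx": 0, "wy": 0, "wz": 0, "gripper": 5.2},
    {"x": 0, "y": 0, "z": 1, "wx": 0, "wy": 0, "wz": 0, "gripper": 5.2},
    {"x": 0, "y": 0, "z": 0.3, "wx": 0, "wy": 0, "wz": 0, "gripper": 5.2},
    {"x": 0, "y": 0, "z": 0, "wx": 0, "wy": 0, "wz": 0, "gripper": 5.2},
    {"x": 0, "y": 0, "z": 0, "wx": 0, "wy": 0, "wz": 0, "gripper": 5.2},
    {"x": 0, "y": 0, "z": 0, "wx": 0, "wy": 0, "wz": 0, "gripper": 5.2}
  ]
}}

```text
time_s: 8.15
position: [0.4504, -0.3348, 0.1922]
tool_rot: [[0.08, 0.997, 0.001], [0.997, -0.08, -0.001], [-0.001, 0.001, -1.0]]
ft_force: [-0.1, -0.5, -2.7]
grip_width: 0.0599
```

```bash
python3 go.py .45 -.335 .0325 85.4
```

```text
t 8.2 grasp [ 0.4504 -0.3348  0.0372] yaw 85.43 z [ 0.0012 -0.0014 -1.    ] w 0.0599 F [-0.1 -0.5 -2.7]
move [-0.02 -0.04  0.47] 1 rows of [-0.02 -0.04  0.47] | then wz 0.001: 1 rows of 0.001
```

Request:
{"api": "step_arm", "payload": {
  "increments": [
    {"x": 0, "y": 0, "z": 0.3, "wx": 0, "wy": 0, "wz": 0, "gripper": 5.2},
    {"x": 0, "y": 0, "z": 0.12, "wx": 0, "wy": 0, "wz": 0, "gripper": 5.2},
    {"x": 0, "y": 0, "z": 0, "wx": 0, "wy": 0, "wz": 0, "gripper": 5.2},
    {"x": 0, "y": 0, "z": 0, "wx": 0, "wy": 0, "wz": 0, "gripper": 5.2}
  ]
}}

```text
time_s: 8.55
position: [0.4502, -0.3348, 0.1876]
tool_rot: [[0.08, 0.997, 0.0], [0.997, -0.08, -0.001], [-0.001, 0.001, -1.0]]
ft_force: [-2.4, 0.7, 6.5]
grip_width: 0.0595
```

```bash
python3 go.py .45 -.335 .0325 85.4
```

```text
t 8.6 grasp [ 0.4502 -0.3348  0.0326] yaw 85.43 z [ 5.e-04 -6.e-04 -1.e+00] w 0.0595 F [-2.4  0.7  6.5]
move [-0.02 -0.02  0.01] 1 rows of [-0.02 -0.02  0.01] | then wz 0.000: 1 rows of 0.000
```

Request:
{"api": "step_arm", "payload": {
  "increments": [
    {"x": 0, "y": 0, "z": 0, "wx": 0, "wy": 0, "wz": 0, "gripper": 8.5},
    {"x": 0, "y": 0, "z": 0, "wx": 0, "wy": 0, "wz": 0, "gripper": 8.5},
    {"x": 0, "y": 0, "z": 0, "wx": 0, "wy": 0, "wz": 0, "gripper": 8.5},
    {"x": 0, "y": 0, "z": 0, "wx": 0, "wy": 0, "wz": 0, "gripper": 8.5},
    {"x": 0, "y": 0, "z": -2, "wx": 0, "wy": 0, "wz": 0, "gripper": 8.5},
    {"x": 0, "y": 0, "z": -3, "wx": 0, "wy": 0, "wz": 0, "gripper": 8.5},
    {"x": 0, "y": 0, "z": -4, "wx": 0, "wy": 0, "wz": 0, "gripper": 8.5},
    {"x": 0, "y": 0, "z": -4, "wx": 0, "wy": 0, "wz": 0, "gripper": 8.5},
    {"x": 0, "y": 0, "z": 0, "wx": 0, "wy": 0, "wz": 0, "gripper": 8.5}
  ]
}}

```text
time_s: 9.45
position: [0.4506, -0.3351, 0.3222]
tool_rot: [[0.08, 0.997, 0.007], [0.997, -0.08, -0.008], [-0.007, 0.007, -1.0]]
ft_force: [-0.1, 0.3, -0.4]
grip_width: 0.0851
```

```bash
python3 go.py .563 -.0695 .16 85.4
```

```text
t 9.4 grasp [ 0.4506 -0.3351  0.1672] yaw 85.44 z [ 0.0066 -0.0075 -0.9999] w 0.0851 F [-0.1  0.3 -0.4]
move [27.37  9.08  0.59] 8 rows of [3.42 1.14 0.07] | then wz 0.001: 1 rows of 0.001
```

Request:
{"api": "step_arm", "payload": {
  "increments": [
    {"x": 3.42, "y": 1.13, "z": 0, "wx": 0, "wy": 0, "wz": 0, "gripper": 8.5},
    {"x": 3.42, "y": 1.13, "z": 0, "wx": 0, "wy": 0, "wz": 0, "gripper": 8.5},
    {"x": 3.42, "y": 1.13, "z": 0, "wx": 0, "wy": 0, "wz": 0, "gripper": 8.5},
    {"x": 3.42, "y": 1.13, "z": 0, "wx": 0, "wy": 0, "wz": 0, "gripper": 8.5},
    {"x": 3.42, "y": 1.13, "z": 0, "wx": 0, "wy": 0, "wz": 0, "gripper": 8.5},
    {"x": 3.42, "y": 1.13, "z": 0, "wx": 0, "wy": 0, "wz": 0, "gripper": 8.5},
    {"x": 3.42, "y": 1.13, "z": 0, "wx": 0, "wy": 0, "wz": 0, "gripper": 8.5},
    {"x": 3.42, "y": 1.13, "z": 0, "wx": 0, "wy": 0, "wz": 0, "gripper": 8.5},
    {"x": 0, "y": 0, "z": 0, "wx": 0, "wy": 0, "wz": 0, "gripper": 8.5},
    {"x": 0, "y": 0, "z": 0, "wx": 0, "wy": 0, "wz": 0, "gripper": 8.5},
    {"x": 0, "y": 0, "z": 0, "wx": 0, "wy": 0, "wz": 0, "gripper": 8.5},
    {"x": 0, "y": 0, "z": 0, "wx": 0, "wy": 0, "wz": 0, "gripper": 8.5}
  ]
}}

```text
time_s: 10.65
position: [0.5619, -0.0702, 0.3169]
tool_rot: [[0.081, 0.997, -0.0], [0.997, -0.081, -0.0], [-0.0, -0.0, -1.0]]
ft_force: [-0.7, -0.4, -1.0]
grip_width: 0.0851
```

```bash
python3 go.py .563 -.0695 .042 85.4
```

```text
t 10.7 grasp [ 0.5619 -0.0702  0.1619] yaw 85.34 z [-4.e-04 -0.e+00 -1.e+00] w 0.0851 F [-0.7 -0.4 -1. ]
move [ 0.08  0.11 11.99] 3 rows of [0.03 0.04 4.  ] | then wz -0.001: 1 rows of -0.001
```

Request:
{"api": "step_arm", "payload": {
  "increments": [
    {"x": 0.08, "y": 0.1, "z": 3, "wx": 0, "wy": 0, "wz": 0, "gripper": 8.5},
    {"x": 0, "y": 0, "z": 3, "wx": 0, "wy": 0, "wz": 0, "gripper": 8.5},
    {"x": 0, "y": 0, "z": 2.5, "wx": 0, "wy": 0, "wz": 0, "gripper": 8.5},
    {"x": 0, "y": 0, "z": 2, "wx": 0, "wy": 0, "wz": 0, "gripper": 8.5},
    {"x": 0, "y": 0, "z": 1.5, "wx": 0, "wy": 0, "wz": 0, "gripper": 8.5},
    {"x": 0, "y": 0, "z": 0, "wx": 0, "wy": 0, "wz": 0, "gripper": 8.5},
    {"x": 0, "y": 0, "z": 0, "wx": 0, "wy": 0, "wz": 0, "gripper": 8.5},
    {"x": 0, "y": 0, "z": 0, "wx": 0, "wy": 0, "wz": 0, "gripper": 8.5}
  ]
}}

```text
time_s: 11.45
position: [0.5634, -0.0689, 0.198]
tool_rot: [[0.08, 0.997, 0.002], [0.997, -0.08, -0.001], [-0.0, 0.002, -1.0]]
ft_force: [-0.5, -0.4, 0.5]
grip_width: 0.0851
```

```bash
python3 go.py .563 -.0695 .042 85.4
```

```text
t 11.4 grasp [ 0.5634 -0.0689  0.043 ] yaw 85.40 z [ 1.7e-03 -6.0e-04 -1.0e+00] w 0.0851 F [-0.5 -0.4  0.5]
move [-0.06 -0.03  0.1 ] 1 rows of [-0.06 -0.03  0.1 ] | then wz -0.000: 1 rows of -0.000
```

Request:
{"api": "step_arm", "payload": {
  "increments": [
    {"x": 0, "y": 0, "z": 0, "wx": 0, "wy": 0, "wz": 0, "gripper": 4.6},
    {"x": 0, "y": 0, "z": 0, "wx": 0, "wy": 0, "wz": 0, "gripper": 4.6},
    {"x": 0, "y": 0, "z": 0, "wx": 0, "wy": 0, "wz": 0, "gripper": 4.6},
    {"x": 0, "y": 0, "z": 0, "wx": 0, "wy": 0, "wz": 0, "gripper": 4.6},
    {"x": 0, "y": 0, "z": 0, "wx": 0, "wy": 0, "wz": 0, "gripper": 4.6},
    {"x": 0, "y": 0, "z": 0, "wx": 0, "wy": 0, "wz": 0, "gripper": 4.6}
  ],
  "newtons": 50
}}

```text
time_s: 12.05
position: [0.5633, -0.0686, 0.1979]
tool_rot: [[0.08, 0.997, 0.001], [0.997, -0.08, -0.001], [-0.001, 0.001, -1.0]]
ft_force: [-0.9, -0.5, 5.7]
grip_width: 0.0535
```

```bash
python3 go.py .563 -.0695 .15 85.4 .365 -.345 .15 85.4 .365 -.345 .033 85.4
```

```text
t 12.1 grasp [ 0.5633 -0.0686  0.0429] yaw 85.44 z [ 1.4e-03 -9.0e-04 -1.0e+00] w 0.0535 F [-0.9 -0.5  5.7]
move [-1.000e-01 -1.000e-02 -1.071e+01] 3 rows of [-0.03 -0.   -3.57] | then wz 0.001: 1 rows of 0.001
move [-29.05 -17.53   0.  ] 9 rows of [-3.23 -1.95  0.  ] | then wz -0.000: 1 rows of -0.000
move [ 0.   0.  11.7] 3 rows of [0.  0.  3.9] | then wz -0.000: 1 rows of -0.000
```

Request:
{"api": "step_arm", "payload": {
  "increments": [
    {"x": 0, "y": 0, "z": -2, "wx": 0, "wy": 0, "wz": 0, "gripper": 4.6},
    {"x": 0, "y": 0, "z": -3, "wx": 0, "wy": 0, "wz": 0, "gripper": 4.6},
    {"x": 0, "y": 0, "z": -3, "wx": 0, "wy": 0, "wz": 0, "gripper": 4.6},
    {"x": 0, "y": 0, "z": -2.7, "wx": 0, "wy": 0, "wz": 0, "gripper": 4.6},
    {"x": -1.45, "y": -0.85, "z": 0, "wx": 0, "wy": 0, "wz": 0, "gripper": 4.6},
    {"x": -2.9, "y": -1.75, "z": 0, "wx": 0, "wy": 0, "wz": 0, "gripper": 4.6},
    {"x": -2.9, "y": -1.75, "z": 0, "wx": 0, "wy": 0, "wz": 0, "gripper": 4.6},
    {"x": -2.9, "y": -1.75, "z": 0, "wx": 0, "wy": 0, "wz": 0, "gripper": 4.6},
    {"x": -2.9, "y": -1.75, "z": 0, "wx": 0, "wy": 0, "wz": 0, "gripper": 4.6},
    {"x": -2.9, "y": -1.75, "z": 0, "wx": 0, "wy": 0, "wz": 0, "gripper": 4.6},
    {"x": -2.9, "y": -1.75, "z": 0, "wx": 0, "wy": 0, "wz": 0, "gripper": 4.6},
    {"x": -2.9, "y": -1.75, "z": 0, "wx": 0, "wy": 0, "wz": 0, "gripper": 4.6},
    {"x": -2.9, "y": -1.75, "z": 0, "wx": 0, "wy": 0, "wz": 0, "gripper": 4.6},
    {"x": -2.9, "y": -1.75, "z": 0, "wx": 0, "wy": 0, "wz": 0, "gripper": 4.6},
    {"x": -1.5, "y": -0.9, "z": 0, "wx": 0, "wy": 0, "wz": 0, "gripper": 4.6},
    {"x": 0, "y": 0, "z": 0, "wx": 0, "wy": 0, "wz": 0, "gripper": 4.6},
    {"x": 0, "y": 0, "z": 0, "wx": 0, "wy": 0, "wz": 0, "gripper": 4.6},
    {"x": 0, "y": 0, "z": 0, "wx": 0, "wy": 0, "wz": 0, "gripper": 4.6}
  ]
}}

```text
time_s: 13.85
position: [0.3657, -0.3434, 0.3034]
tool_rot: [[0.079, 0.997, -0.001], [0.997, -0.079, 0.001], [0.001, -0.001, -1.0]]
ft_force: [-0.0, 0.3, -3.8]
grip_width: 0.0533
```

```bash
python3 go.py .365 -.345 .038 85.4
```

```text
t 13.8 grasp [ 0.3657 -0.3434  0.1484] yaw 85.46 z [-8.0e-04  1.4e-03 -1.0e+00] w 0.0533 F [-0.   0.3 -3.8]
move [-0.17 -0.04 11.04] 3 rows of [-0.06 -0.01  3.68] | then wz 0.001: 1 rows of 0.001
```

Request:
{"api": "step_arm", "payload": {
  "increments": [
    {"x": 0, "y": 0, "z": 3, "wx": 0, "wy": 0, "wz": 0, "gripper": 4.6},
    {"x": 0, "y": 0, "z": 3, "wx": 0, "wy": 0, "wz": 0, "gripper": 4.6},
    {"x": 0, "y": 0, "z": 2.5, "wx": 0, "wy": 0, "wz": 0, "gripper": 4.6},
    {"x": 0, "y": 0, "z": 1.5, "wx": 0, "wy": 0, "wz": 0, "gripper": 4.6},
    {"x": 0, "y": 0, "z": 0.9, "wx": 0, "wy": 0, "wz": 0, "gripper": 4.6},
    {"x": 0, "y": 0, "z": 0.2, "wx": 0, "wy": 0, "wz": 0, "gripper": 4.6},
    {"x": 0, "y": 0, "z": 0, "wx": 0, "wy": 0, "wz": 0, "gripper": 4.6},
    {"x": 0, "y": 0, "z": 0, "wx": 0, "wy": 0, "wz": 0, "gripper": 4.6},
    {"x": 0, "y": 0, "z": 0, "wx": 0, "wy": 0, "wz": 0, "gripper": 4.6}
  ]
}}

```text
time_s: 14.75
position: [0.3657, -0.3442, 0.1937]
tool_rot: [[0.08, 0.997, 0.001], [0.997, -0.08, -0.001], [-0.001, 0.001, -1.0]]
ft_force: [-0.4, -0.3, -3.2]
grip_width: 0.0534
```

Request:
{"api": "step_arm", "payload": {
  "increments": [
    {"x": 0, "y": 0, "z": 0.2, "wx": 0, "wy": 0, "wz": 0, "gripper": 4.6},
    {"x": 0, "y": 0, "z": 0, "wx": 0, "wy": 0, "wz": 0, "gripper": 4.6},
    {"x": 0, "y": 0, "z": 0, "wx": 0, "wy": 0, "wz": 0, "gripper": 4.6}
  ]
}}

```text
time_s: 15.05
position: [0.3656, -0.3441, 0.1911]
tool_rot: [[0.08, 0.997, 0.0], [0.997, -0.08, 0.0], [0.0, 0.0, -1.0]]
ft_force: [0.0, -0.0, -3.9]
grip_width: 0.0532
```

Request:
{"api": "step_arm", "payload": {
  "increments": [
    {"x": 0, "y": 0, "z": 0.22, "wx": 0, "wy": 0, "wz": 0, "gripper": 4.6},
    {"x": 0, "y": 0, "z": 0, "wx": 0, "wy": 0, "wz": 0, "gripper": 4.6},
    {"x": 0, "y": 0, "z": 0, "wx": 0, "wy": 0, "wz": 0, "gripper": 4.6},
    {"x": 0, "y": 0, "z": 0, "wx": 0, "wy": 0, "wz": 0, "gripper": 4.6}
  ]
}}

```text
time_s: 15.45
position: [0.3656, -0.3442, 0.1889]
tool_rot: [[0.08, 0.997, 0.0], [0.997, -0.08, -0.0], [-0.0, 0.0, -1.0]]
ft_force: [-0.9, -0.1, -0.7]
grip_width: 0.0532
```

Request:
{"api": "step_arm", "payload": {
  "increments": [
    {"x": 0, "y": 0, "z": 0, "wx": 0, "wy": 0, "wz": 0, "gripper": 8.5},
    {"x": 0, "y": 0, "z": 0, "wx": 0, "wy": 0, "wz": 0, "gripper": 8.5},
    {"x": 0, "y": 0, "z": 0, "wx": 0, "wy": 0, "wz": 0, "gripper": 8.5},
    {"x": 0, "y": 0, "z": 0, "wx": 0, "wy": 0, "wz": 0, "gripper": 8.5},
    {"x": 0, "y": 0, "z": -2, "wx": 0, "wy": 0, "wz": 0, "gripper": 8.5},
    {"x": 0, "y": 0, "z": -3, "wx": 0, "wy": 0, "wz": 0, "gripper": 8.5},
    {"x": 0, "y": 0, "z": -4, "wx": 0, "wy": 0, "wz": 0, "gripper": 8.5},
    {"x": 0, "y": 0, "z": -4, "wx": 0, "wy": 0, "wz": 0, "gripper": 8.5},
    {"x": 0, "y": 0, "z": 0, "wx": 0, "wy": 0, "wz": 0, "gripper": 8.5},
    {"x": 0, "y": 0, "z": 0, "wx": 0, "wy": 0, "wz": 0, "gripper": 8.5}
  ]
}}

```text
time_s: 16.45
position: [0.3655, -0.3439, 0.3191]
tool_rot: [[0.08, 0.997, 0.001], [0.997, -0.08, -0.001], [-0.001, 0.001, -1.0]]
ft_force: [0.9, -0.1, -0.9]
grip_width: 0.085
```

```bash
python3 go.py .635 -.029 .165 -4.6
```

```text
t 16.4 grasp [ 0.3655 -0.3439  0.1641] yaw 85.43 z [ 7.0e-04 -1.1e-03 -1.0e+00] w 0.085 F [ 0.9 -0.1 -0.9]
move [33.54 24.36 -0.1 ] 11 rows of [ 3.05  2.21 -0.01] | then wz -1.570: 12 rows of -0.131
```

Request:
{"api": "step_arm", "payload": {
  "increments": [
    {"x": 3.05, "y": 2.21, "z": 0, "wx": 0, "wy": 0, "wz": 0, "gripper": 8.5},
    {"x": 3.05, "y": 2.21, "z": 0, "wx": 0, "wy": 0, "wz": 0, "gripper": 8.5},
    {"x": 3.05, "y": 2.21, "z": 0, "wx": 0, "wy": 0, "wz": 0, "gripper": 8.5},
    {"x": 3.05, "y": 2.21, "z": 0, "wx": 0, "wy": 0, "wz": 0, "gripper": 8.5},
    {"x": 3.05, "y": 2.21, "z": 0, "wx": 0, "wy": 0, "wz": 0, "gripper": 8.5},
    {"x": 3.05, "y": 2.21, "z": 0, "wx": 0, "wy": 0, "wz": 0, "gripper": 8.5},
    {"x": 3.05, "y": 2.21, "z": 0, "wx": 0, "wy": 0, "wz": 0, "gripper": 8.5},
    {"x": 3.05, "y": 2.21, "z": 0, "wx": 0, "wy": 0, "wz": 0, "gripper": 8.5},
    {"x": 3.05, "y": 2.21, "z": 0, "wx": 0, "wy": 0, "wz": 0, "gripper": 8.5},
    {"x": 3.05, "y": 2.21, "z": 0, "wx": 0, "wy": 0, "wz": 0, "gripper": 8.5},
    {"x": 3.05, "y": 2.21, "z": 0, "wx": 0, "wy": 0, "wz": 0, "gripper": 8.5},
    {"x": 0, "y": 0, "z": 0, "wx": 0, "wy": 0, "wz": 0, "gripper": 8.5}
  ]
}}

```text
time_s: 17.65
position: [0.6363, -0.0258, 0.3162]
tool_rot: [[0.076, 0.997, -0.003], [0.997, -0.076, 0.001], [0.001, -0.003, -1.0]]
ft_force: [-0.9, 0.7, -0.8]
grip_width: 0.0848
```

Request:
{"api": "step_arm", "payload": {
  "increments": [
    {"x": 0, "y": 0, "z": 0, "wx": 0, "wy": 0, "wz": 0.131, "gripper": 8.5},
    {"x": 0, "y": 0, "z": 0, "wx": 0, "wy": 0, "wz": 0.131, "gripper": 8.5},
    {"x": 0, "y": 0, "z": 0, "wx": 0, "wy": 0, "wz": 0.131, "gripper": 8.5},
    {"x": 0, "y": 0, "z": 0, "wx": 0, "wy": 0, "wz": 0.131, "gripper": 8.5},
    {"x": 0, "y": 0, "z": 0, "wx": 0, "wy": 0, "wz": 0.131, "gripper": 8.5},
    {"x": 0, "y": 0, "z": 0, "wx": 0, "wy": 0, "wz": 0.131, "gripper": 8.5},
    {"x": 0, "y": 0, "z": 0, "wx": 0, "wy": 0, "wz": 0.131, "gripper": 8.5},
    {"x": 0, "y": 0, "z": 0, "wx": 0, "wy": 0, "wz": 0.131, "gripper": 8.5},
    {"x": 0, "y": 0, "z": 0, "wx": 0, "wy": 0, "wz": 0.131, "gripper": 8.5},
    {"x": 0, "y": 0, "z": 0, "wx": 0, "wy": 0, "wz": 0.131, "gripper": 8.5},
    {"x": 0, "y": 0, "z": 0, "wx": 0, "wy": 0, "wz": 0.131, "gripper": 8.5},
    {"x": 0, "y": 0, "z": 0, "wx": 0, "wy": 0, "wz": 0.131, "gripper": 8.5},
    {"x": 0, "y": 0, "z": 0, "wx": 0, "wy": 0, "wz": 0, "gripper": 8.5},
    {"x": 0, "y": 0, "z": 0, "wx": 0, "wy": 0, "wz": 0, "gripper": 8.5},
    {"x": 0, "y": 0, "z": 0, "wx": 0, "wy": 0, "wz": 0, "gripper": 8.5}
  ]
}}

```text
time_s: 19.15
position: [0.6346, -0.0293, 0.3182]
tool_rot: [[0.997, -0.079, -0.001], [-0.079, -0.997, 0.0], [-0.001, -0.0, -1.0]]
ft_force: [0.4, 0.5, 0.7]
grip_width: 0.0851
```

```bash
python3 go.py .635 -.029 .034 -4.6; python3 - <<'E'
from m import *
import pickle
d=grab('wrist'); pickle.dump(d,open('w4.pkl','wb')); cv2.imwrite('pics/w4.png',cv2.resize(d['color'],(640,480)))
E
```

```text
t 19.1 grasp [ 0.6346 -0.0293  0.1632] yaw -4.51 z [-1.1e-03  2.0e-04 -1.0e+00] w 0.0851 F [0.4 0.5 0.7]
move [ 0.05 -0.03 12.92] 4 rows of [ 0.01 -0.01  3.23] | then wz 0.002: 1 rows of 0.002
```

View pics/w4.png

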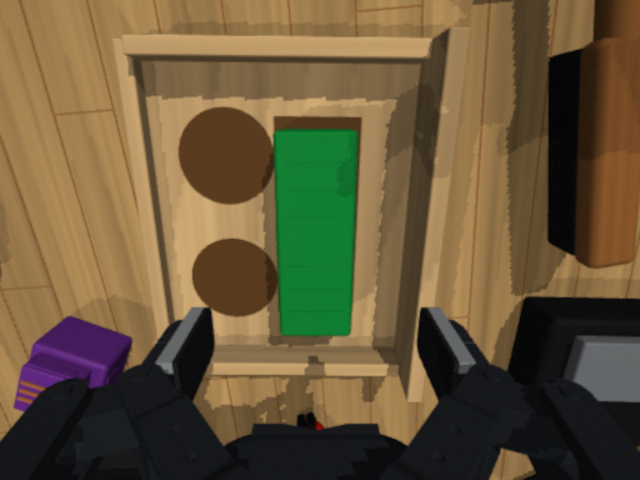

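Both round pads are empty now, near (226,155) and (235,277), and the case is alone with room for the fingers. I'll use the pads to pin down the till frame.

```bash
python3 - <<'E'
from m import *
import pickle
d=pickle.load(open('w4.pkl','rb')); I=d['color'].astype(int);b,g,r=I[...,0],I[...,1],I[...,2]
print(I[int(155*.8),int(226*.8)],I[int(98*.8),int(226*.8)],I[int(123*.8),int(320*.8)])
C=[]
for u,v in((226,155),(235,277)):
    m=blob(d,(r<105)&(r>g+15)&(r>b+25),(u*.8,v*.8)); m=cv2.morphologyEx(m,cv2.MORPH_OPEN,np.ones((9,9)))
    ys,xs=np.nonzero(m); print(m.sum(),cv2.boundingRect(m),rect(d,m,.012)[0],np.round(onz(d,xs.mean(),ys.mean(),.012)*1000,1)); C.append(onz(d,xs.mean(),ys.mean(),.012)[:2])
a=C[0]-C[1]; yaw=np.arctan2(-a[0],a[1]); print('dist',np.linalg.norm(a),'yaw',np.degrees(yaw))
c=(C[0]+C[1])/2; ex=np.array([np.cos(yaw),np.sin(yaw)]); print('pad case',c+.068*ex,'till',c+.042*ex)
gm=(g>r+40)&(g>b+40); m=blob(d,gm&(g>105),(318*.8,230*.8)); print('case',rect(d,m,.054)[0],g[m>0].mean(), cv2.boundingRect(m))
E
```

```text
[32 58 89] [ 88 128 157] [28 52 78]
4538 (145, 87, 74, 77) [571.7  27.4  69.2  70.7  -6.6] [572.3  28.8  12. ]
3272 (155, 193, 68, 60) [563.4 -72.9  68.4  70.9  85.5] [563.8 -71.8  12. ]
dist 0.10092458451324186 yaw -4.798657675168964
pad case [ 0.635803   -0.02719772] till [ 0.60989413 -0.02502271]
case [635.1 -31.1  51.8 147.6  -4.2] 123.70863309352518 (221, 106, 65, 163)
```

Request:
{"api": "step_arm", "payload": {
  "increments": [
    {"x": 0.05, "y": 0, "z": 3, "wx": 0, "wy": 0, "wz": 0, "gripper": 8.5},
    {"x": 0, "y": 0, "z": 3, "wx": 0, "wy": 0, "wz": 0, "gripper": 8.5},
    {"x": 0, "y": 0, "z": 3, "wx": 0, "wy": 0, "wz": 0.005, "gripper": 8.5},
    {"x": 0, "y": 0, "z": 2, "wx": 0, "wy": 0, "wz": 0, "gripper": 8.5},
    {"x": 0, "y": 0, "z": 1.7, "wx": 0, "wy": 0, "wz": 0, "gripper": 8.5},
    {"x": 0, "y": 0, "z": 0, "wx": 0, "wy": 0, "wz": 0, "gripper": 8.5},
    {"x": 0, "y": 0, "z": 0, "wx": 0, "wy": 0, "wz": 0, "gripper": 8.5},
    {"x": 0, "y": 0, "z": 0, "wx": 0, "wy": 0, "wz": 0, "gripper": 8.5}
  ]
}}

```text
time_s: 20.0
position: [0.6354, -0.0291, 0.193]
tool_rot: [[0.996, -0.085, 0.002], [-0.085, -0.996, -0.0], [0.002, 0.0, -1.0]]
ft_force: [-0.7, -0.7, -0.1]
grip_width: 0.0849
```

```bash
python3 go.py .635 -.029 .036 -4.8
```

```text
t 20.0 grasp [ 0.6354 -0.0291  0.038 ] yaw -4.90 z [ 1.9e-03 -5.0e-04 -1.0e+00] w 0.0849 F [-0.7 -0.7 -0.1]
move [-0.04 -0.01  0.2 ] 1 rows of [-0.04 -0.01  0.2 ] | then wz -0.002: 1 rows of -0.002
```

Request:
{"api": "step_arm", "payload": {
  "increments": [
    {"x": 0, "y": 0, "z": 0, "wx": 0, "wy": 0, "wz": 0, "gripper": 4.6},
    {"x": 0, "y": 0, "z": 0, "wx": 0, "wy": 0, "wz": 0, "gripper": 4.6},
    {"x": 0, "y": 0, "z": 0, "wx": 0, "wy": 0, "wz": 0, "gripper": 4.6},
    {"x": 0, "y": 0, "z": 0, "wx": 0, "wy": 0, "wz": 0, "gripper": 4.6},
    {"x": 0, "y": 0, "z": 0, "wx": 0, "wy": 0, "wz": 0, "gripper": 4.6},
    {"x": 0, "y": 0, "z": 0, "wx": 0, "wy": 0, "wz": 0, "gripper": 4.6}
  ],
  "newtons": 45
}}

```text
time_s: 20.6
position: [0.6352, -0.0291, 0.1926]
tool_rot: [[0.996, -0.086, 0.001], [-0.086, -0.996, -0.0], [0.001, 0.0, -1.0]]
ft_force: [-2.1, 0.3, 5.8]
grip_width: 0.0536
```

```bash
python3 go.py .635 -.029 .15 -4.8 .415 .308 .15 -4.8 .415 .308 .03 3.6
```

```text
t 20.6 grasp [ 0.6352 -0.0291  0.0376] yaw -4.92 z [ 9.e-04 -2.e-04 -1.e+00] w 0.0536 F [-2.1  0.3  5.8]
move [-1.000e-02 -1.000e-02 -1.124e+01] 3 rows of [-0.   -0.   -3.75] | then wz -0.002: 1 rows of -0.002
move [-24.74 -31.74   0.  ] 11 rows of [-2.25 -2.89  0.  ] | then wz -0.000: 1 rows of -0.000
move [ 0.  0. 12.] 3 rows of [0. 0. 4.] | then wz -0.147: 2 rows of -0.073
```

Request:
{"api": "step_arm", "payload": {
  "increments": [
    {"x": 0, "y": 0, "z": -2, "wx": 0, "wy": 0, "wz": 0, "gripper": 4.6},
    {"x": 0, "y": 0, "z": -3, "wx": 0, "wy": 0, "wz": 0, "gripper": 4.6},
    {"x": 0, "y": 0, "z": -3, "wx": 0, "wy": 0, "wz": 0, "gripper": 4.6},
    {"x": 0, "y": 0, "z": -3, "wx": 0, "wy": 0, "wz": 0, "gripper": 4.6},
    {"x": 0, "y": 0, "z": -2, "wx": 0, "wy": 0, "wz": 0, "gripper": 4.6},
    {"x": -1.1, "y": -1.45, "z": -0.5, "wx": 0, "wy": 0, "wz": 0, "gripper": 4.6},
    {"x": -2.3, "y": -2.5, "z": 0, "wx": 0, "wy": 0, "wz": 0, "gripper": 4.6},
    {"x": -2.3, "y": -2.5, "z": 0, "wx": 0, "wy": 0, "wz": 0, "gripper": 4.6},
    {"x": -2.3, "y": -2.5, "z": 0, "wx": 0, "wy": 0, "wz": 0, "gripper": 4.6},
    {"x": -2.3, "y": -2.5, "z": 0, "wx": 0, "wy": 0, "wz": 0, "gripper": 4.6},
    {"x": -2.3, "y": -2.5, "z": 0, "wx": 0, "wy": 0, "wz": 0, "gripper": 4.6},
    {"x": -2.3, "y": -2.5, "z": 0, "wx": 0, "wy": 0, "wz": 0, "gripper": 4.6},
    {"x": -2.3, "y": -2.5, "z": 0, "wx": 0, "wy": 0, "wz": 0, "gripper": 4.6},
    {"x": -2.3, "y": -2.5, "z": 0, "wx": 0, "wy": 0, "wz": 0, "gripper": 4.6},
    {"x": -1.5, "y": -1.3, "z": 0, "wx": 0, "wy": 0, "wz": 0, "gripper": 4.6},
    {"x": 0, "y": 0, "z": 0, "wx": 0, "wy": 0, "wz": 0, "gripper": 4.6},
    {"x": 0, "y": 0, "z": 0, "wx": 0, "wy": 0, "wz": 0, "gripper": 4.6},
    {"x": 0, "y": 0, "z": 0, "wx": 0, "wy": 0, "wz": 0, "gripper": 4.6}
  ]
}}

```text
time_s: 22.4
position: [0.4457, 0.2152, 0.3264]
tool_rot: [[0.996, -0.086, -0.001], [-0.086, -0.996, -0.0], [-0.0, 0.0, -1.0]]
ft_force: [0.1, -0.3, -2.8]
grip_width: 0.0532
```

```bash
python3 go.py .415 .308 .17 -3.3; python3 - <<'E'
from m import *
import pickle
d=grab('wrist'); pickle.dump(d,open('w5.pkl','wb')); cv2.imwrite('pics/w5.png',cv2.resize(d['color'],(768,576),interpolation=cv2.INTER_CUBIC))
E
```

```text
t 22.4 grasp [0.4457 0.2152 0.1714] yaw -4.96 z [-5.e-04 -3.e-04 -1.e+00] w 0.0532 F [ 0.1 -0.3 -2.8]
move [-3.86 -8.98  0.14] 3 rows of [-1.29 -2.99  0.05] | then wz -0.029: 1 rows of -0.029
```

View pics/w5.png

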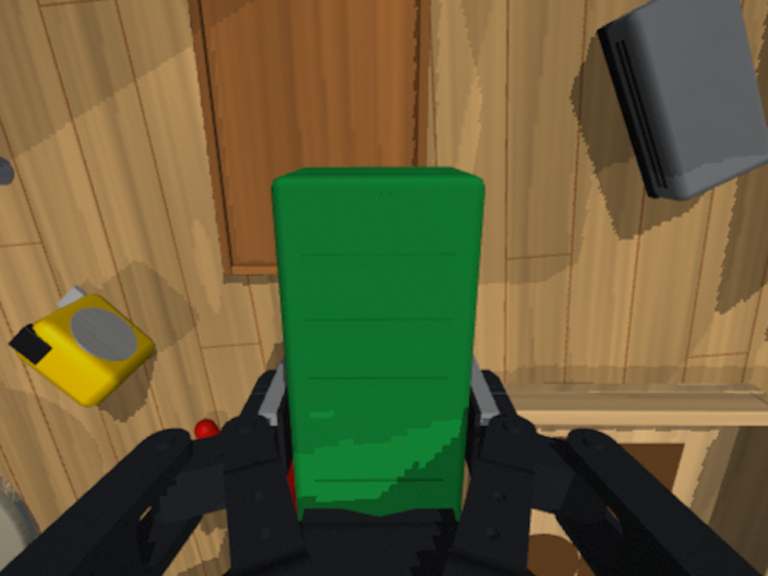

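The held case is level. The tray's left outer edge runs (190,0)-(225,275), its right outer edge (430,0)-(426,165), and its near corner is at (225,275).

```bash
python3 - <<'E'
from h import *
import pickle
d=pickle.load(open('w5.pkl','rb'))
f=lambda u,v:np.round(onz(d,u/1.5-.2,v/1.5-.2,.012)[:2]*1000,1)
P=[f(190,0),f(225,275),f(430,0),f(426,165),f(278,273)]; print(*P)
a=P[0]-P[1]; print(np.degrees(np.arctan2(-a[0],a[1])))
a=P[2]-P[3]; print(np.degrees(np.arctan2(-a[0],a[1])))
a=P[4]-P[1]; print(np.degrees(np.arctan2(a[1],a[0])))
y=np.radians(-3.2);ex=np.array([np.cos(y),np.sin(y)]);ey=np.array([-ex[1],ex[0]])
print('centre',P[1]+69*ex+96*ey, 'width',(P[2]-P[1])@ex)
E
```

```text
[352.1 380.9] [339.4 217.3] [488.4 369.1] [481.5 278.7] [376.1 215.6]
-4.438875327039519
-4.364776718694726
-2.652132139037287
centre [413.65127721 309.29862952] width 140.2939694051529
```

Request:
{"api": "step_arm", "payload": {
  "increments": [
    {"x": -1, "y": -2.3, "z": 0, "wx": 0, "wy": 0, "wz": 0, "gripper": 4.6},
    {"x": -1, "y": -2.3, "z": 0, "wx": 0, "wy": 0, "wz": 0, "gripper": 4.6},
    {"x": -1, "y": -2.3, "z": 0, "wx": 0, "wy": 0, "wz": 0, "gripper": 4.6},
    {"x": -1, "y": -2.1, "z": 0, "wx": 0, "wy": 0, "wz": -0.01, "gripper": 4.6},
    {"x": 0, "y": 0, "z": 2, "wx": 0, "wy": 0, "wz": 0, "gripper": 4.6},
    {"x": 0, "y": 0, "z": 3, "wx": 0, "wy": 0, "wz": 0, "gripper": 4.6},
    {"x": 0, "y": 0, "z": 3, "wx": 0, "wy": 0, "wz": 0, "gripper": 4.6},
    {"x": 0, "y": 0, "z": 3, "wx": 0, "wy": 0, "wz": 0, "gripper": 4.6},
    {"x": 0, "y": 0, "z": 2, "wx": 0, "wy": 0, "wz": 0, "gripper": 4.6},
    {"x": 0, "y": 0, "z": 0.5, "wx": 0, "wy": 0, "wz": 0, "gripper": 4.6},
    {"x": 0, "y": 0, "z": 0, "wx": 0, "wy": 0, "wz": 0, "gripper": 4.6},
    {"x": 0, "y": 0, "z": 0, "wx": 0, "wy": 0, "wz": 0, "gripper": 4.6},
    {"x": 0, "y": 0, "z": 0, "wx": 0, "wy": 0, "wz": 0, "gripper": 4.6}
  ]
}}

```text
time_s: 23.75
position: [0.4137, 0.3087, 0.1929]
tool_rot: [[0.997, -0.076, 0.002], [-0.076, -0.997, 0.001], [0.002, -0.001, -1.0]]
ft_force: [0.4, -0.5, -1.8]
grip_width: 0.0538
```

```bash
python3 go.py .414 .308 .0316 -4.2
```

```text
t 23.8 grasp [0.4137 0.3087 0.0379] yaw -4.36 z [ 2.e-03  8.e-04 -1.e+00] w 0.0538 F [ 0.4 -0.5 -1.8]
move [0.04 0.07 0.63] 1 rows of [0.04 0.07 0.63] | then wz -0.003: 1 rows of -0.003
```

Request:
{"api": "step_arm", "payload": {
  "increments": [
    {"x": 0, "y": 0, "z": 0.4, "wx": 0, "wy": 0, "wz": 0, "gripper": 4.6},
    {"x": 0, "y": 0, "z": 0.2, "wx": 0, "wy": 0, "wz": 0, "gripper": 4.6},
    {"x": 0, "y": 0, "z": 0, "wx": 0, "wy": 0, "wz": 0, "gripper": 4.6},
    {"x": 0, "y": 0, "z": 0, "wx": 0, "wy": 0, "wz": 0, "gripper": 4.6},
    {"x": 0, "y": 0, "z": 0, "wx": 0, "wy": 0, "wz": 0, "gripper": 4.6}
  ]
}}

```text
time_s: 24.25
position: [0.4134, 0.3087, 0.1866]
tool_rot: [[0.997, -0.076, 0.001], [-0.076, -0.997, 0.0], [0.001, -0.0, -1.0]]
ft_force: [-1.6, -0.3, 6.4]
grip_width: 0.0532
```

Request:
{"api": "step_arm", "payload": {
  "increments": [
    {"x": 0, "y": 0, "z": 0, "wx": 0, "wy": 0, "wz": 0, "gripper": 8.5},
    {"x": 0, "y": 0, "z": 0, "wx": 0, "wy": 0, "wz": 0, "gripper": 8.5},
    {"x": 0, "y": 0, "z": 0, "wx": 0, "wy": 0, "wz": 0, "gripper": 8.5},
    {"x": 0, "y": 0, "z": 0, "wx": 0, "wy": 0, "wz": 0, "gripper": 8.5},
    {"x": 0, "y": 0, "z": -2, "wx": 0, "wy": 0, "wz": 0, "gripper": 8.5},
    {"x": 0, "y": 0, "z": -4, "wx": 0, "wy": 0, "wz": 0, "gripper": 8.5},
    {"x": 0, "y": 0, "z": -4, "wx": 0, "wy": 0, "wz": 0, "gripper": 8.5},
    {"x": 0, "y": 0, "z": -4, "wx": 0, "wy": 0, "wz": 0, "gripper": 8.5},
    {"x": 0, "y": 0, "z": -3, "wx": 0, "wy": 0, "wz": 0, "gripper": 8.5},
    {"x": 0, "y": 0, "z": 0, "wx": 0, "wy": 0, "wz": 0, "gripper": 8.5}
  ]
}}

```text
time_s: 25.25
position: [0.4135, 0.3088, 0.3597]
tool_rot: [[0.997, -0.076, 0.007], [-0.076, -0.997, 0.003], [0.007, -0.004, -1.0]]
ft_force: [-0.4, 1.0, -1.3]
grip_width: 0.0849
```

```bash
python3 go.py .60 .26 .2 22
```

```text
t 25.2 grasp [0.4135 0.3088 0.2047] yaw -4.34 z [ 0.0073  0.0032 -1.    ] w 0.0849 F [-0.4  1.  -1.3]
move [18.97  3.46  0.59] 5 rows of [3.79 0.69 0.12] | then wz -0.460: 4 rows of -0.115
```

Request:
{"api": "step_arm", "payload": {
  "increments": [
    {"x": 3.16, "y": 0.58, "z": 0, "wx": 0, "wy": 0, "wz": 0, "gripper": 8.5},
    {"x": 3.16, "y": 0.58, "z": 0, "wx": 0, "wy": 0, "wz": 0, "gripper": 8.5},
    {"x": 3.16, "y": 0.58, "z": 0, "wx": 0, "wy": 0, "wz": 0, "gripper": 8.5},
    {"x": 3.16, "y": 0.58, "z": 0, "wx": 0, "wy": 0, "wz": 0, "gripper": 8.5},
    {"x": 3.16, "y": 0.58, "z": 0, "wx": 0, "wy": 0, "wz": 0, "gripper": 8.5},
    {"x": 3.16, "y": 0.58, "z": 0, "wx": 0, "wy": 0, "wz": 0, "gripper": 8.5},
    {"x": 0, "y": 0, "z": 0, "wx": 0, "wy": 0, "wz": -0.115, "gripper": 8.5},
    {"x": 0, "y": 0, "z": 0, "wx": 0, "wy": 0, "wz": -0.115, "gripper": 8.5},
    {"x": 0, "y": 0, "z": 0, "wx": 0, "wy": 0, "wz": -0.115, "gripper": 8.5},
    {"x": 0, "y": 0, "z": 0, "wx": 0, "wy": 0, "wz": -0.115, "gripper": 8.5},
    {"x": 0, "y": 0, "z": 0, "wx": 0, "wy": 0, "wz": 0, "gripper": 8.5},
    {"x": 0, "y": 0, "z": 0, "wx": 0, "wy": 0, "wz": 0, "gripper": 8.5},
    {"x": 0, "y": 0, "z": 0, "wx": 0, "wy": 0, "wz": 0, "gripper": 8.5}
  ]
}}

```text
time_s: 26.55
position: [0.5998, 0.2596, 0.3554]
tool_rot: [[0.928, 0.373, -0.001], [0.373, -0.928, -0.0], [-0.001, -0.0, -1.0]]
ft_force: [-0.1, 1.3, 0.3]
grip_width: 0.0852
```

```bash
python3 go.py ; python3 - <<'E'
from m import *
import pickle
d=grab('wrist'); pickle.dump(d,open('w6.pkl','wb')); cv2.imwrite('pics/w6.png',cv2.resize(d['color'],(768,576),interpolation=cv2.INTER_CUBIC))
E
```

```text
t 26.6 grasp [0.5998 0.2596 0.2004] yaw 21.87 z [-7.e-04 -1.e-04 -1.e+00] w 0.0852 F [-0.1  1.3  0.3]
```

View pics/w6.png

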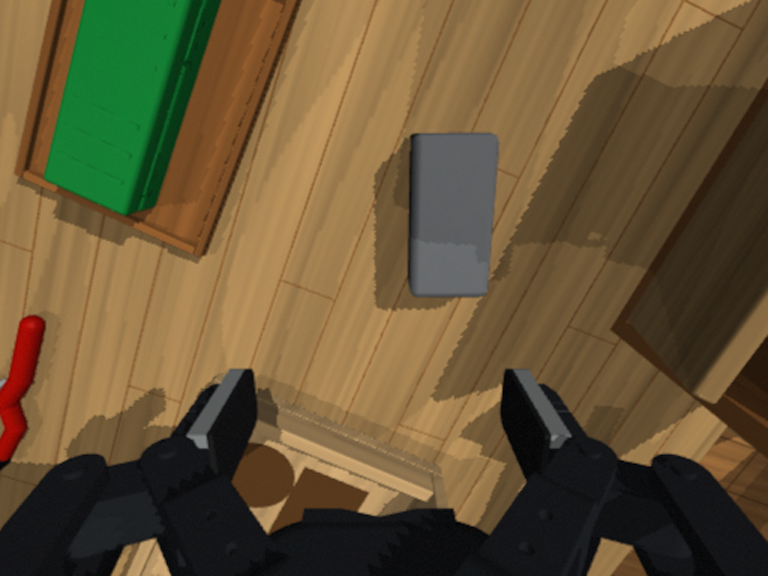

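Block top face in view: corners (412,134), (498,134), (488,297), (409,294). The case lies flat in the tray at upper left.

```bash
python3 - <<'E'
from m import *
import pickle
d=pickle.load(open('w6.pkl','rb')); I=d['color'].astype(int);b,g,r=I[...,0],I[...,1],I[...,2]
m=blob(d,(abs(r-b)<30)&(g>60)&(b>60),(455/1.5,215/1.5)); print(m.sum(),cv2.boundingRect(m),rect(d,m,.038)[0])
for u,v in[(412,134),(498,134),(488,297),(409,294)]: print(np.round(onz(d,u/1.5,v/1.5,.038)*1000,1))
E
python3 go.py .634 .306 .12 22.2
```

```text
5749 (275, 90, 59, 109) [635.4 306.3  54.4 108.8  21.9]
[587.4 346.3  38. ]
[637.6 366.5  38. ]
[680.8 266.   38. ]
[627.8 247.1  38. ]
t 26.6 grasp [0.5998 0.2596 0.2005] yaw 21.91 z [-4.e-04 -1.e-04 -1.e+00] w 0.0847 F [ 0.9  0.7 -0.8]
move [ 4.91 -3.03  8.05] 3 rows of [ 1.64 -1.01  2.68] | then wz -0.005: 1 rows of -0.005
```

Request:
{"api": "step_arm", "payload": {
  "increments": [
    {"x": 1.65, "y": -1, "z": 2.7, "wx": 0, "wy": 0, "wz": 0, "gripper": 8.5},
    {"x": 1.65, "y": -1, "z": 2.7, "wx": 0, "wy": 0, "wz": 0, "gripper": 8.5},
    {"x": 1.7, "y": -0.99, "z": 2.65, "wx": 0, "wy": 0, "wz": 0, "gripper": 8.5},
    {"x": 0, "y": 0, "z": 0, "wx": 0, "wy": 0, "wz": 0, "gripper": 8.5},
    {"x": 0, "y": 0, "z": 3, "wx": 0, "wy": 0, "wz": 0, "gripper": 8.5},
    {"x": 0, "y": 0, "z": 3, "wx": 0, "wy": 0, "wz": 0, "gripper": 8.5},
    {"x": 0, "y": 0, "z": 2, "wx": 0, "wy": 0, "wz": 0, "gripper": 8.5},
    {"x": 0, "y": 0, "z": 0.9, "wx": 0, "wy": 0, "wz": 0, "gripper": 8.5},
    {"x": 0, "y": 0, "z": 0, "wx": 0, "wy": 0, "wz": 0, "gripper": 8.5},
    {"x": 0, "y": 0, "z": 0, "wx": 0, "wy": 0, "wz": 0, "gripper": 8.5},
    {"x": 0, "y": 0, "z": 0, "wx": 0, "wy": 0, "wz": 0, "gripper": 8.5}
  ]
}}

```text
time_s: 27.7
position: [0.6352, 0.3061, 0.1881]
tool_rot: [[0.927, 0.375, 0.003], [0.375, -0.927, 0.001], [0.003, 0.0, -1.0]]
ft_force: [-0.1, -0.4, 0.6]
grip_width: 0.085
```

```bash
python3 go.py .635 .306 .025 21.9
```

```text
t 27.7 grasp [0.6352 0.3061 0.0331] yaw 21.99 z [ 2.6e-03  7.0e-04 -1.0e+00] w 0.085 F [-0.1 -0.4  0.6]
move [-0.02  0.    0.81] 1 rows of [-0.02  0.    0.81] | then wz 0.002: 1 rows of 0.002
```

Request:
{"api": "step_arm", "payload": {
  "increments": [
    {"x": 0, "y": 0, "z": 0.7, "wx": 0, "wy": 0, "wz": 0, "gripper": 8.5},
    {"x": 0, "y": 0, "z": 0, "wx": 0, "wy": 0, "wz": 0, "gripper": 8.5},
    {"x": 0, "y": 0, "z": 0, "wx": 0, "wy": 0, "wz": 0, "gripper": 4.6},
    {"x": 0, "y": 0, "z": 0, "wx": 0, "wy": 0, "wz": 0, "gripper": 4.6},
    {"x": 0, "y": 0, "z": 0, "wx": 0, "wy": 0, "wz": 0, "gripper": 4.6},
    {"x": 0, "y": 0, "z": 0, "wx": 0, "wy": 0, "wz": 0, "gripper": 4.6},
    {"x": 0, "y": 0, "z": 0, "wx": 0, "wy": 0, "wz": 0, "gripper": 4.6},
    {"x": 0, "y": 0, "z": 0, "wx": 0, "wy": 0, "wz": 0, "gripper": 4.6},
    {"x": 0, "y": 0, "z": 0, "wx": 0, "wy": 0, "wz": 0, "gripper": 4.6}
  ],
  "newtons": 45
}}

```text
time_s: 28.6
position: [0.635, 0.3061, 0.1796]
tool_rot: [[0.927, 0.375, 0.001], [0.375, -0.927, 0.0], [0.001, 0.0, -1.0]]
ft_force: [-1.5, -0.5, 3.4]
grip_width: 0.0549
```

```bash
python3 go.py .635 .306 .15 21.9 .6355 -.0275 .15 -4.8
```

```text
t 28.6 grasp [0.635  0.3061 0.0246] yaw 22.00 z [ 5.e-04  2.e-04 -1.e+00] w 0.0549 F [-1.5 -0.5  3.4]
move [ 1.000e-02  1.000e-02 -1.254e+01] 4 rows of [ 0.    0.   -3.13] | then wz 0.002: 1 rows of 0.002
move [-12.39  30.96   0.  ] 9 rows of [-1.38  3.44  0.  ] | then wz 0.466: 4 rows of 0.117
```

Request:
{"api": "step_arm", "payload": {
  "increments": [
    {"x": 0, "y": 0, "z": -2, "wx": 0, "wy": 0, "wz": 0, "gripper": 4.6},
    {"x": 0, "y": 0, "z": -3.5, "wx": 0, "wy": 0, "wz": 0, "gripper": 4.6},
    {"x": 0, "y": 0, "z": -3.5, "wx": 0, "wy": 0, "wz": 0, "gripper": 4.6},
    {"x": 0, "y": 0, "z": -3.5, "wx": 0, "wy": 0, "wz": 0, "gripper": 4.6},
    {"x": -0.6, "y": 1.5, "z": 0, "wx": 0, "wy": 0, "wz": 0, "gripper": 4.6},
    {"x": -1.2, "y": 3, "z": 0, "wx": 0, "wy": 0, "wz": 0, "gripper": 4.6},
    {"x": -1.2, "y": 3, "z": 0, "wx": 0, "wy": 0, "wz": 0, "gripper": 4.6},
    {"x": -1.2, "y": 3, "z": 0, "wx": 0, "wy": 0, "wz": 0, "gripper": 4.6},
    {"x": -1.2, "y": 3, "z": 0, "wx": 0, "wy": 0, "wz": 0, "gripper": 4.6},
    {"x": -1.2, "y": 3, "z": 0, "wx": 0, "wy": 0, "wz": 0, "gripper": 4.6},
    {"x": -1.2, "y": 3, "z": 0, "wx": 0, "wy": 0, "wz": 0, "gripper": 4.6},
    {"x": -1.2, "y": 3, "z": 0, "wx": 0, "wy": 0, "wz": 0, "gripper": 4.6},
    {"x": -1.2, "y": 3, "z": 0, "wx": 0, "wy": 0, "wz": 0, "gripper": 4.6},
    {"x": -1.2, "y": 3, "z": 0, "wx": 0, "wy": 0, "wz": 0, "gripper": 4.6},
    {"x": -1, "y": 2.5, "z": 0, "wx": 0, "wy": 0, "wz": 0, "gripper": 4.6},
    {"x": 0, "y": 0, "z": 0, "wx": 0, "wy": 0, "wz": 0.117, "gripper": 4.6},
    {"x": 0, "y": 0, "z": 0, "wx": 0, "wy": 0, "wz": 0.117, "gripper": 4.6},
    {"x": 0, "y": 0, "z": 0, "wx": 0, "wy": 0, "wz": 0.117, "gripper": 4.6},
    {"x": 0, "y": 0, "z": 0, "wx": 0, "wy": 0, "wz": 0.117, "gripper": 4.6},
    {"x": 0, "y": 0, "z": 0, "wx": 0, "wy": 0, "wz": 0, "gripper": 4.6}
  ]
}}

```text
time_s: 30.6
position: [0.6357, -0.0282, 0.3029]
tool_rot: [[0.996, -0.085, -0.003], [-0.085, -0.996, 0.001], [-0.003, -0.0, -1.0]]
ft_force: [0.5, 0.2, -2.2]
grip_width: 0.0552
```

Request:
{"api": "step_arm", "payload": {
  "increments": [
    {"x": 0, "y": 0, "z": 0, "wx": 0, "wy": 0, "wz": 0, "gripper": 4.6},
    {"x": 0, "y": 0, "z": 0, "wx": 0, "wy": 0, "wz": 0, "gripper": 4.6}
  ]
}}

```text
time_s: 30.8
position: [0.636, -0.028, 0.3038]
tool_rot: [[0.997, -0.082, -0.001], [-0.082, -0.997, 0.0], [-0.001, -0.0, -1.0]]
ft_force: [0.6, 0.3, -2.0]
grip_width: 0.0551
```

```bash
python3 go.py .6355 -.0285 .0366 -4.8; python3 - <<'E'
from m import *
import pickle
d=grab('wrist'); pickle.dump(d,open('w7.pkl','wb')); cv2.imwrite('pics/w7.png',cv2.resize(d['color'],(768,576),interpolation=cv2.INTER_CUBIC))
E
```

```text
t 30.8 grasp [ 0.636  -0.028   0.1488] yaw -4.69 z [-9.e-04  2.e-04 -1.e+00] w 0.0551 F [ 0.6  0.3 -2. ]
move [-0.03  0.06 11.22] 3 rows of [-0.01  0.02  3.74] | then wz 0.002: 1 rows of 0.002
```

View pics/w7.png

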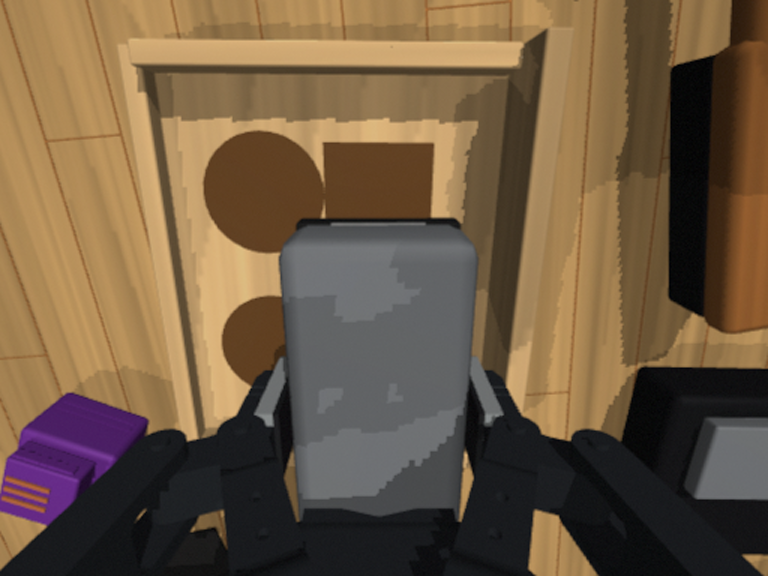

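The block is held level, and the oblong pad's far end shows at (323,142)-(434,142) with the jar pad at (264,192).

```bash
python3 - <<'E'
from h import *
import pickle
d=pickle.load(open('w7.pkl','rb'))
a,b=[onz(d,u/1.5-.2,142/1.5-.2,.012)[:2] for u in(323,434)]
y=np.radians(-4.8); ey=np.array([-np.sin(y),np.cos(y)]); print(a,b,np.linalg.norm(a-b),np.degrees(np.arctan2(*(b-a)[::-1])),'pad centre',(a+b)/2-.08*ey)
E
```

```text
[0.6103875  0.05483015] [0.67422704 0.04963752] 0.06405037445241199 -4.650124699990196 pad centre [ 0.63561304 -0.02748559]
```

Request:
{"api": "step_arm", "payload": {
  "increments": [
    {"x": -0.04, "y": 0, "z": 3, "wx": 0, "wy": 0, "wz": 0, "gripper": 4.6},
    {"x": 0, "y": 0, "z": 3, "wx": 0, "wy": 0, "wz": 0, "gripper": 4.6},
    {"x": 0, "y": 0, "z": 2.5, "wx": 0, "wy": 0, "wz": 0, "gripper": 4.6},
    {"x": 0, "y": 0, "z": 1.5, "wx": 0, "wy": 0, "wz": 0, "gripper": 4.6},
    {"x": 0, "y": 0, "z": 0.7, "wx": 0, "wy": 0, "wz": 0, "gripper": 4.6},
    {"x": 0, "y": 0, "z": 0.2, "wx": 0, "wy": 0, "wz": 0, "gripper": 4.6},
    {"x": 0, "y": 0, "z": 0, "wx": 0, "wy": 0, "wz": 0, "gripper": 4.6},
    {"x": 0, "y": 0, "z": 0, "wx": 0, "wy": 0, "wz": 0, "gripper": 4.6},
    {"x": 0, "y": 0, "z": 0, "wx": 0, "wy": 0, "wz": 0, "gripper": 4.6}
  ]
}}

```text
time_s: 31.75
position: [0.6358, -0.0278, 0.1962]
tool_rot: [[0.996, -0.084, 0.001], [-0.084, -0.996, -0.0], [0.002, 0.0, -1.0]]
ft_force: [-0.2, 0.1, -2.8]
grip_width: 0.0551
```

```bash
python3 go.py .6354 -.028 .0366 -4.7
```

```text
t 31.8 grasp [ 0.6358 -0.0278  0.0412] yaw -4.80 z [ 1.5e-03 -3.0e-04 -1.0e+00] w 0.0551 F [-0.2  0.1 -2.8]
move [-0.04  0.02  0.46] 1 rows of [-0.04  0.02  0.46] | then wz -0.002: 1 rows of -0.002
```

Request:
{"api": "step_arm", "payload": {
  "increments": [
    {"x": -0.04, "y": 0.02, "z": 0.3, "wx": 0, "wy": 0, "wz": 0, "gripper": 4.6},
    {"x": 0, "y": 0, "z": 0.14, "wx": 0, "wy": 0, "wz": 0, "gripper": 4.6},
    {"x": 0, "y": 0, "z": 0, "wx": 0, "wy": 0, "wz": 0, "gripper": 4.6},
    {"x": 0, "y": 0, "z": 0, "wx": 0, "wy": 0, "wz": 0, "gripper": 4.6},
    {"x": 0, "y": 0, "z": 0, "wx": 0, "wy": 0, "wz": 0, "gripper": 4.6}
  ]
}}

```text
time_s: 32.25
position: [0.6352, -0.028, 0.1916]
tool_rot: [[0.996, -0.084, 0.0], [-0.084, -0.996, -0.0], [0.0, 0.0, -1.0]]
ft_force: [-3.4, -0.1, 5.6]
grip_width: 0.055
```

Request:
{"api": "step_arm", "payload": {
  "increments": [
    {"x": 0, "y": 0, "z": 0, "wx": 0, "wy": 0, "wz": 0, "gripper": 8.5},
    {"x": 0, "y": 0, "z": 0, "wx": 0, "wy": 0, "wz": 0, "gripper": 8.5},
    {"x": 0, "y": 0, "z": 0, "wx": 0, "wy": 0, "wz": 0, "gripper": 8.5},
    {"x": 0, "y": 0, "z": 0, "wx": 0, "wy": 0, "wz": 0, "gripper": 8.5},
    {"x": 0, "y": 0, "z": -2, "wx": 0, "wy": 0, "wz": 0, "gripper": 8.5},
    {"x": 0, "y": 0, "z": -3.5, "wx": 0, "wy": 0, "wz": 0, "gripper": 8.5},
    {"x": 0, "y": 0, "z": -4, "wx": 0, "wy": 0, "wz": 0, "gripper": 8.5},
    {"x": 0, "y": 0, "z": -3.5, "wx": 0, "wy": 0, "wz": 0, "gripper": 8.5},
    {"x": 0, "y": 0, "z": 0, "wx": 0, "wy": 0, "wz": 0, "gripper": 8.5}
  ]
}}

```text
time_s: 33.15
position: [0.6356, -0.0279, 0.3263]
tool_rot: [[0.996, -0.084, 0.009], [-0.084, -0.996, -0.002], [0.01, 0.001, -1.0]]
ft_force: [0.4, -0.4, 0.5]
grip_width: 0.0849
```

```bash
python3 go.py .4502 -.3348 .165 85.4 ; python3 - <<'E'
from m import *
import pickle
d=grab('wrist'); pickle.dump(d,open('w8.pkl','wb')); cv2.imwrite('pics/w8.png',cv2.resize(d['color'],(640,480),interpolation=cv2.INTER_CUBIC))
I=d['color'].astype(int);b,g,r=I[...,0],I[...,1],I[...,2]
m=blob(d,(abs(r-b)<30)&(g>60)&(b>60),(318*.8,220*.8)); print(m.sum(),cv2.boundingRect(m),rect(d,m,.05)[0])
E
```

```text
t 33.1 grasp [ 0.6356 -0.0279  0.1713] yaw -4.80 z [ 0.0095 -0.0022 -1.    ] w 0.0849 F [ 0.4 -0.4  0.5]
move [-15.91  32.13   0.52] 9 rows of [-1.77  3.57  0.06] | then wz 1.567: 12 rows of 0.131
7116 (218, 123, 64, 119) [636.7 -26.3  54.4 111.4  -4.6]
```

View pics/w8.png

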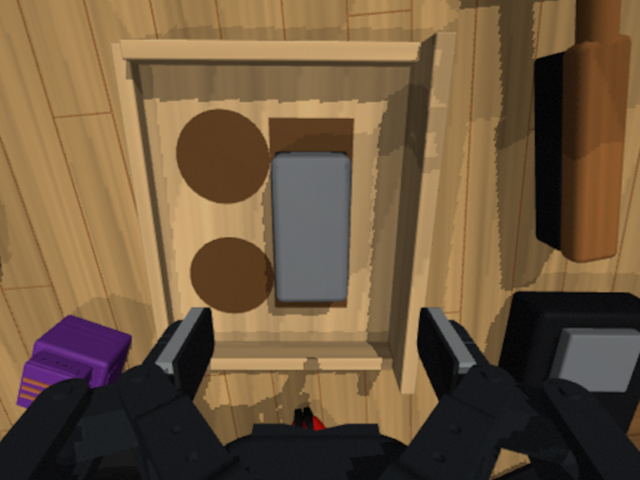

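The block lies flat and square on the oblong pad (636.7,-26.3 mm, yaw -4.6°), and both round pads are free. Next is the jar.

Request:
{"api": "step_arm", "payload": {
  "increments": [
    {"x": 0, "y": 0, "z": 0, "wx": 0, "wy": 0, "wz": -0.131, "gripper": 8.5},
    {"x": 0, "y": 0, "z": 0, "wx": 0, "wy": 0, "wz": -0.131, "gripper": 8.5},
    {"x": 0, "y": 0, "z": 0, "wx": 0, "wy": 0, "wz": -0.131, "gripper": 8.5},
    {"x": 0, "y": 0, "z": 0, "wx": 0, "wy": 0, "wz": -0.131, "gripper": 8.5},
    {"x": 0, "y": 0, "z": 0, "wx": 0, "wy": 0, "wz": -0.131, "gripper": 8.5},
    {"x": 0, "y": 0, "z": 0, "wx": 0, "wy": 0, "wz": -0.131, "gripper": 8.5},
    {"x": 0, "y": 0, "z": 0, "wx": 0, "wy": 0, "wz": -0.131, "gripper": 8.5},
    {"x": 0, "y": 0, "z": 0, "wx": 0, "wy": 0, "wz": -0.131, "gripper": 8.5},
    {"x": 0, "y": 0, "z": 0, "wx": 0, "wy": 0, "wz": -0.131, "gripper": 8.5},
    {"x": 0, "y": 0, "z": 0, "wx": 0, "wy": 0, "wz": -0.131, "gripper": 8.5},
    {"x": 0, "y": 0, "z": 0, "wx": 0, "wy": 0, "wz": -0.131, "gripper": 8.5},
    {"x": 0, "y": 0, "z": 0, "wx": 0, "wy": 0, "wz": -0.131, "gripper": 8.5},
    {"x": 0, "y": 0, "z": 0, "wx": 0, "wy": 0, "wz": 0, "gripper": 8.5},
    {"x": 0, "y": 0, "z": 0, "wx": 0, "wy": 0, "wz": 0, "gripper": 8.5}
  ]
}}

```text
time_s: 34.6
position: [0.6352, -0.028, 0.3199]
tool_rot: [[0.086, 0.996, -0.002], [0.996, -0.086, 0.0], [0.0, -0.002, -1.0]]
ft_force: [-0.5, 0.2, 0.4]
grip_width: 0.0849
```

```bash
python3 go.py .4502 -.3348 .165 85.4
```

```text
t 34.6 grasp [ 0.6352 -0.028   0.1649] yaw 85.06 z [-1.7e-03  4.0e-04 -1.0e+00] w 0.0849 F [-0.5  0.2  0.4]
move [-3.216e+01 -1.579e+01  1.000e-02] 9 rows of [-3.57 -1.75  0.  ] | then wz -0.006: 1 rows of -0.006
```

Request:
{"api": "step_arm", "payload": {
  "increments": [
    {"x": -3.22, "y": -1.58, "z": 0, "wx": 0, "wy": 0, "wz": 0, "gripper": 8.5},
    {"x": -3.22, "y": -1.58, "z": 0, "wx": 0, "wy": 0, "wz": 0, "gripper": 8.5},
    {"x": -3.22, "y": -1.58, "z": 0, "wx": 0, "wy": 0, "wz": 0, "gripper": 8.5},
    {"x": -3.22, "y": -1.58, "z": 0, "wx": 0, "wy": 0, "wz": 0, "gripper": 8.5},
    {"x": -3.22, "y": -1.58, "z": 0, "wx": 0, "wy": 0, "wz": 0, "gripper": 8.5},
    {"x": -3.22, "y": -1.58, "z": 0, "wx": 0, "wy": 0, "wz": 0, "gripper": 8.5},
    {"x": -3.22, "y": -1.58, "z": 0, "wx": 0, "wy": 0, "wz": 0, "gripper": 8.5},
    {"x": -3.22, "y": -1.58, "z": 0, "wx": 0, "wy": 0, "wz": 0, "gripper": 8.5},
    {"x": -3.22, "y": -1.58, "z": 0, "wx": 0, "wy": 0, "wz": 0, "gripper": 8.5},
    {"x": -3.18, "y": -1.57, "z": 0, "wx": 0, "wy": 0, "wz": -0.006, "gripper": 8.5},
    {"x": 0, "y": 0, "z": 0, "wx": 0, "wy": 0, "wz": 0, "gripper": 8.5},
    {"x": 0, "y": 0, "z": 0, "wx": 0, "wy": 0, "wz": 0, "gripper": 8.5},
    {"x": 0, "y": 0, "z": 0, "wx": 0, "wy": 0, "wz": 0, "gripper": 8.5}
  ]
}}

```text
time_s: 35.9
position: [0.4517, -0.3346, 0.3207]
tool_rot: [[0.077, 0.997, -0.0], [0.997, -0.077, 0.001], [0.001, -0.0, -1.0]]
ft_force: [0.1, -0.2, 1.5]
grip_width: 0.085
```

```bash
python3 go.py .4502 -.3348 .0326 85.4
```

```text
t 35.9 grasp [ 0.4517 -0.3346  0.1657] yaw 85.58 z [-2.e-04  6.e-04 -1.e+00] w 0.085 F [ 0.1 -0.2  1.5]
move [-0.04 -0.15 13.31] 4 rows of [-0.01 -0.04  3.33] | then wz 0.003: 1 rows of 0.003
```

Request:
{"api": "step_arm", "payload": {
  "increments": [
    {"x": -0.04, "y": -0.15, "z": 3, "wx": 0, "wy": 0, "wz": 0.003, "gripper": 8.5},
    {"x": 0, "y": 0, "z": 3, "wx": 0, "wy": 0, "wz": 0, "gripper": 8.5},
    {"x": 0, "y": 0, "z": 3, "wx": 0, "wy": 0, "wz": 0, "gripper": 8.5},
    {"x": 0, "y": 0, "z": 2.7, "wx": 0, "wy": 0, "wz": 0, "gripper": 8.5},
    {"x": 0, "y": 0, "z": 1.5, "wx": 0, "wy": 0, "wz": 0, "gripper": 8.5},
    {"x": 0, "y": 0, "z": 0, "wx": 0, "wy": 0, "wz": 0, "gripper": 8.5},
    {"x": 0, "y": 0, "z": 0, "wx": 0, "wy": 0, "wz": 0, "gripper": 8.5},
    {"x": 0, "y": 0, "z": 0, "wx": 0, "wy": 0, "wz": 0, "gripper": 8.5}
  ]
}}

```text
time_s: 36.7
position: [0.4503, -0.3355, 0.19]
tool_rot: [[0.079, 0.997, 0.001], [0.997, -0.079, -0.001], [-0.001, 0.001, -1.0]]
ft_force: [-0.8, -0.6, 0.3]
grip_width: 0.085
```

```bash
python3 go.py .4502 -.3348 .0326 85.4
```

```text
t 36.7 grasp [ 0.4503 -0.3355  0.035 ] yaw 85.46 z [ 0.0013 -0.0015 -1.    ] w 0.085 F [-0.8 -0.6  0.3]
move [ 0.07 -0.01  0.24] 1 rows of [ 0.07 -0.01  0.24] | then wz 0.001: 1 rows of 0.001
```

Request:
{"api": "step_arm", "payload": {
  "increments": [
    {"x": 0, "y": 0, "z": 0, "wx": 0, "wy": 0, "wz": 0, "gripper": 5.2},
    {"x": 0, "y": 0, "z": 0, "wx": 0, "wy": 0, "wz": 0, "gripper": 5.2},
    {"x": 0, "y": 0, "z": 0, "wx": 0, "wy": 0, "wz": 0, "gripper": 5.2},
    {"x": 0, "y": 0, "z": 0, "wx": 0, "wy": 0, "wz": 0, "gripper": 5.2},
    {"x": 0, "y": 0, "z": 0, "wx": 0, "wy": 0, "wz": 0, "gripper": 5.2},
    {"x": 0, "y": 0, "z": 0, "wx": 0, "wy": 0, "wz": 0, "gripper": 5.2}
  ],
  "newtons": 45
}}

```text
time_s: 37.3
position: [0.4499, -0.3356, 0.1901]
tool_rot: [[0.08, 0.997, 0.001], [0.997, -0.08, -0.001], [-0.001, 0.001, -1.0]]
ft_force: [-0.3, 2.5, 6.4]
grip_width: 0.0599
```

```bash
python3 go.py .4502 -.3348 .16 85.4 .571 .0315 .16 85.4
```

```text
t 37.3 grasp [ 0.4499 -0.3356  0.0351] yaw 85.43 z [ 1.1e-03 -9.0e-04 -1.0e+00] w 0.0599 F [-0.3  2.5  6.4]
move [  0.07   0.04 -12.49] 4 rows of [ 0.02  0.01 -3.12] | then wz 0.000: 1 rows of 0.000
move [37.48  9.1   0.  ] 10 rows of [3.75 0.91 0.  ] | then wz -0.000: 1 rows of -0.000
```

Request:
{"api": "step_arm", "payload": {
  "increments": [
    {"x": 0, "y": 0, "z": -2, "wx": 0, "wy": 0, "wz": 0, "gripper": 5.2},
    {"x": 0, "y": 0, "z": -3.5, "wx": 0, "wy": 0, "wz": 0, "gripper": 5.2},
    {"x": 0, "y": 0, "z": -3.5, "wx": 0, "wy": 0, "wz": 0, "gripper": 5.2},
    {"x": 0, "y": 0, "z": -3.5, "wx": 0, "wy": 0, "wz": 0, "gripper": 5.2},
    {"x": 1.5, "y": 0.36, "z": 0, "wx": 0, "wy": 0, "wz": 0, "gripper": 5.2},
    {"x": 3, "y": 0.73, "z": 0, "wx": 0, "wy": 0, "wz": 0, "gripper": 5.2},
    {"x": 3, "y": 0.73, "z": 0, "wx": 0, "wy": 0, "wz": 0, "gripper": 5.2},
    {"x": 3, "y": 0.73, "z": 0, "wx": 0, "wy": 0, "wz": 0, "gripper": 5.2},
    {"x": 3, "y": 0.73, "z": 0, "wx": 0, "wy": 0, "wz": 0, "gripper": 5.2},
    {"x": 3, "y": 0.73, "z": 0, "wx": 0, "wy": 0, "wz": 0, "gripper": 5.2},
    {"x": 3, "y": 0.73, "z": 0, "wx": 0, "wy": 0, "wz": 0, "gripper": 5.2},
    {"x": 3, "y": 0.73, "z": 0, "wx": 0, "wy": 0, "wz": 0, "gripper": 5.2},
    {"x": 3, "y": 0.73, "z": 0, "wx": 0, "wy": 0, "wz": 0, "gripper": 5.2},
    {"x": 3, "y": 0.73, "z": 0, "wx": 0, "wy": 0, "wz": 0, "gripper": 5.2},
    {"x": 3, "y": 0.73, "z": 0, "wx": 0, "wy": 0, "wz": 0, "gripper": 5.2},
    {"x": 3, "y": 0.73, "z": 0, "wx": 0, "wy": 0, "wz": 0, "gripper": 5.2},
    {"x": 3, "y": 0.73, "z": 0, "wx": 0, "wy": 0, "wz": 0, "gripper": 5.2},
    {"x": 0, "y": 0, "z": 0, "wx": 0, "wy": 0, "wz": 0, "gripper": 5.2},
    {"x": 0, "y": 0, "z": 0, "wx": 0, "wy": 0, "wz": 0, "gripper": 5.2},
    {"x": 0, "y": 0, "z": 0, "wx": 0, "wy": 0, "wz": 0, "gripper": 5.2}
  ]
}}

```text
time_s: 39.3
position: [0.5703, 0.0305, 0.3132]
tool_rot: [[0.08, 0.997, -0.002], [0.997, -0.08, 0.0], [-0.0, -0.002, -1.0]]
ft_force: [-0.6, 0.6, -3.1]
grip_width: 0.0594
```

```bash
python3 go.py .571 .0315 .0441 85.4
```

```text
t 39.3 grasp [0.5703 0.0305 0.1582] yaw 85.40 z [-0.0015  0.     -1.    ] w 0.0594 F [-0.6  0.6 -3.1]
move [ 0.11  0.08 11.41] 3 rows of [0.04 0.03 3.8 ] | then wz 0.000: 1 rows of 0.000
```

Request:
{"api": "step_arm", "payload": {
  "increments": [
    {"x": 0.1, "y": 0.06, "z": 3, "wx": 0, "wy": 0, "wz": 0, "gripper": 5.2},
    {"x": 0, "y": 0, "z": 3, "wx": 0, "wy": 0, "wz": 0, "gripper": 5.2},
    {"x": 0, "y": 0, "z": 2.5, "wx": 0, "wy": 0, "wz": 0, "gripper": 5.2},
    {"x": 0, "y": 0, "z": 1.5, "wx": 0, "wy": 0, "wz": 0, "gripper": 5.2},
    {"x": 0, "y": 0, "z": 0.9, "wx": 0, "wy": 0, "wz": 0, "gripper": 5.2},
    {"x": 0, "y": 0, "z": 0.2, "wx": 0, "wy": 0, "wz": 0, "gripper": 5.2},
    {"x": 0, "y": 0, "z": 0, "wx": 0, "wy": 0, "wz": 0, "gripper": 5.2},
    {"x": 0, "y": 0, "z": 0, "wx": 0, "wy": 0, "wz": 0, "gripper": 5.2},
    {"x": 0, "y": 0, "z": 0, "wx": 0, "wy": 0, "wz": 0, "gripper": 5.2}
  ]
}}

```text
time_s: 40.2
position: [0.5714, 0.0318, 0.2037]
tool_rot: [[0.08, 0.997, 0.002], [0.997, -0.08, -0.0], [-0.0, 0.002, -1.0]]
ft_force: [0.6, 0.4, -4.2]
grip_width: 0.06
```

```bash
python3 go.py .571 .0315 .0441 85.4
```

```text
t 40.2 grasp [0.5714 0.0318 0.0487] yaw 85.43 z [ 1.5e-03 -3.0e-04 -1.0e+00] w 0.06 F [ 0.6  0.4 -4.2]
move [-0.03 -0.04  0.46] 1 rows of [-0.03 -0.04  0.46] | then wz 0.001: 1 rows of 0.001
```

Request:
{"api": "step_arm", "payload": {
  "increments": [
    {"x": -0.03, "y": -0.04, "z": 0.3, "wx": 0, "wy": 0, "wz": 0, "gripper": 5.2},
    {"x": 0, "y": 0, "z": 0.14, "wx": 0, "wy": 0, "wz": 0, "gripper": 5.2},
    {"x": 0, "y": 0, "z": 0, "wx": 0, "wy": 0, "wz": 0, "gripper": 5.2},
    {"x": 0, "y": 0, "z": 0, "wx": 0, "wy": 0, "wz": 0, "gripper": 5.2},
    {"x": 0, "y": 0, "z": 0, "wx": 0, "wy": 0, "wz": 0, "gripper": 5.2}
  ]
}}

```text
time_s: 40.7
position: [0.5708, 0.0316, 0.1991]
tool_rot: [[0.08, 0.997, 0.001], [0.997, -0.08, -0.0], [-0.0, 0.001, -1.0]]
ft_force: [-3.4, -0.8, 6.0]
grip_width: 0.0602
```

Jar seated at grasp (0.5708, 0.0316). Release it and go for the battery.

Request:
{"api": "step_arm", "payload": {
  "increments": [
    {"x": 0, "y": 0, "z": 0, "wx": 0, "wy": 0, "wz": 0, "gripper": 8.5},
    {"x": 0, "y": 0, "z": 0, "wx": 0, "wy": 0, "wz": 0, "gripper": 8.5},
    {"x": 0, "y": 0, "z": 0, "wx": 0, "wy": 0, "wz": 0, "gripper": 8.5},
    {"x": 0, "y": 0, "z": 0, "wx": 0, "wy": 0, "wz": 0, "gripper": 8.5},
    {"x": 0, "y": 0, "z": -2, "wx": 0, "wy": 0, "wz": 0, "gripper": 8.5},
    {"x": 0, "y": 0, "z": -3, "wx": 0, "wy": 0, "wz": 0, "gripper": 8.5},
    {"x": 0, "y": 0, "z": -4, "wx": 0, "wy": 0, "wz": 0, "gripper": 8.5},
    {"x": 0, "y": 0, "z": -3, "wx": 0, "wy": 0, "wz": 0, "gripper": 8.5},
    {"x": 0, "y": 0, "z": 0, "wx": 0, "wy": 0, "wz": 0, "gripper": 8.5},
    {"x": 0, "y": 0, "z": 0, "wx": 0, "wy": 0, "wz": 0, "gripper": 8.5}
  ]
}}

```text
time_s: 41.7
position: [0.5707, 0.0315, 0.3185]
tool_rot: [[0.08, 0.997, 0.001], [0.997, -0.08, -0.0], [-0.0, 0.001, -1.0]]
ft_force: [0.1, 0.2, -0.5]
grip_width: 0.0848
```

```bash
python3 go.py .3656 -.3442 .165 85.4
```

```text
t 41.7 grasp [0.5707 0.0315 0.1635] yaw 85.43 z [ 5.e-04 -1.e-04 -1.e+00] w 0.0848 F [ 0.1  0.2 -0.5]
move [-39.09 -17.45  -0.15] 11 rows of [-3.55 -1.59 -0.01] | then wz 0.000: 1 rows of 0.000
```

Request:
{"api": "step_arm", "payload": {
  "increments": [
    {"x": -3.26, "y": -1.45, "z": 0, "wx": 0, "wy": 0, "wz": 0, "gripper": 8.5},
    {"x": -3.26, "y": -1.45, "z": 0, "wx": 0, "wy": 0, "wz": 0, "gripper": 8.5},
    {"x": -3.26, "y": -1.45, "z": 0, "wx": 0, "wy": 0, "wz": 0, "gripper": 8.5},
    {"x": -3.26, "y": -1.45, "z": 0, "wx": 0, "wy": 0, "wz": 0, "gripper": 8.5},
    {"x": -3.26, "y": -1.45, "z": 0, "wx": 0, "wy": 0, "wz": 0, "gripper": 8.5},
    {"x": -3.26, "y": -1.45, "z": 0, "wx": 0, "wy": 0, "wz": 0, "gripper": 8.5},
    {"x": -3.26, "y": -1.45, "z": 0, "wx": 0, "wy": 0, "wz": 0, "gripper": 8.5},
    {"x": -3.26, "y": -1.45, "z": 0, "wx": 0, "wy": 0, "wz": 0, "gripper": 8.5},
    {"x": -3.26, "y": -1.45, "z": 0, "wx": 0, "wy": 0, "wz": 0, "gripper": 8.5},
    {"x": -3.26, "y": -1.45, "z": 0, "wx": 0, "wy": 0, "wz": 0, "gripper": 8.5},
    {"x": -3.26, "y": -1.45, "z": 0, "wx": 0, "wy": 0, "wz": 0, "gripper": 8.5},
    {"x": -3.23, "y": -1.45, "z": 0, "wx": 0, "wy": 0, "wz": 0, "gripper": 8.5},
    {"x": 0, "y": 0, "z": 0, "wx": 0, "wy": 0, "wz": 0, "gripper": 8.5},
    {"x": 0, "y": 0, "z": 0, "wx": 0, "wy": 0, "wz": 0, "gripper": 8.5},
    {"x": 0, "y": 0, "z": 0, "wx": 0, "wy": 0, "wz": 0, "gripper": 8.5}
  ]
}}

```text
time_s: 43.2
position: [0.3665, -0.3435, 0.3177]
tool_rot: [[0.079, 0.997, -0.001], [0.997, -0.079, 0.002], [0.002, -0.001, -1.0]]
ft_force: [-0.5, 0.6, -0.2]
grip_width: 0.0849
```

```bash
python3 go.py .3656 -.3442 .0342 85.4
```

```text
t 43.2 grasp [ 0.3665 -0.3435  0.1627] yaw 85.47 z [-9.0e-04  1.8e-03 -1.0e+00] w 0.0849 F [-0.5  0.6 -0.2]
move [-0.1  -0.07 12.85] 4 rows of [-0.02 -0.02  3.21] | then wz 0.001: 1 rows of 0.001
```

Request:
{"api": "step_arm", "payload": {
  "increments": [
    {"x": -0.02, "y": -0.1, "z": 3, "wx": 0, "wy": 0, "wz": 0, "gripper": 8.5},
    {"x": 0, "y": 0, "z": 3, "wx": 0, "wy": 0, "wz": 0, "gripper": 8.5},
    {"x": 0, "y": 0, "z": 3, "wx": 0, "wy": 0, "wz": 0, "gripper": 8.5},
    {"x": 0, "y": 0, "z": 2.5, "wx": 0, "wy": 0, "wz": 0, "gripper": 8.5},
    {"x": 0, "y": 0, "z": 1.4, "wx": 0, "wy": 0, "wz": 0, "gripper": 8.5},
    {"x": 0, "y": 0, "z": 0, "wx": 0, "wy": 0, "wz": 0, "gripper": 8.5},
    {"x": 0, "y": 0, "z": 0, "wx": 0, "wy": 0, "wz": 0, "gripper": 8.5},
    {"x": 0, "y": 0, "z": 0, "wx": 0, "wy": 0, "wz": 0, "gripper": 8.5}
  ]
}}

```text
time_s: 44.0
position: [0.3656, -0.3442, 0.1904]
tool_rot: [[0.079, 0.997, 0.001], [0.997, -0.079, -0.001], [-0.001, 0.001, -1.0]]
ft_force: [0.2, 0.8, 0.8]
grip_width: 0.0854
```

Request:
{"api": "step_arm", "payload": {
  "increments": [
    {"x": 0, "y": 0, "z": 0, "wx": 0, "wy": 0, "wz": 0, "gripper": 4.6},
    {"x": 0, "y": 0, "z": 0, "wx": 0, "wy": 0, "wz": 0, "gripper": 4.6},
    {"x": 0, "y": 0, "z": 0, "wx": 0, "wy": 0, "wz": 0, "gripper": 4.6},
    {"x": 0, "y": 0, "z": 0, "wx": 0, "wy": 0, "wz": 0, "gripper": 4.6},
    {"x": 0, "y": 0, "z": 0, "wx": 0, "wy": 0, "wz": 0, "gripper": 4.6},
    {"x": 0, "y": 0, "z": 0, "wx": 0, "wy": 0, "wz": 0, "gripper": 4.6}
  ],
  "newtons": 50
}}

```text
time_s: 44.6
position: [0.3653, -0.3444, 0.1903]
tool_rot: [[0.08, 0.997, 0.001], [0.997, -0.08, -0.001], [-0.001, 0.001, -1.0]]
ft_force: [-0.4, 1.0, 6.1]
grip_width: 0.0531
```

```bash
python3 go.py .3656 -.3442 .155 85.4 .5633 -.0688 .155 85.4
```

```text
t 44.6 grasp [ 0.3653 -0.3444  0.0353] yaw 85.43 z [ 6.e-04 -7.e-04 -1.e+00] w 0.0531 F [-0.4  1.   6.1]
move [ 1.000e-02  4.000e-02 -1.197e+01] 3 rows of [ 0.    0.01 -3.99] | then wz 0.000: 1 rows of 0.000
move [29.04 17.5   0.  ] 9 rows of [3.23 1.94 0.  ] | then wz -0.000: 1 rows of -0.000
```

Request:
{"api": "step_arm", "payload": {
  "increments": [
    {"x": 0, "y": 0, "z": -2, "wx": 0, "wy": 0, "wz": 0, "gripper": 4.6},
    {"x": 0, "y": 0, "z": -3, "wx": 0, "wy": 0, "wz": 0, "gripper": 4.6},
    {"x": 0, "y": 0, "z": -3.5, "wx": 0, "wy": 0, "wz": 0, "gripper": 4.6},
    {"x": 0, "y": 0, "z": -3.5, "wx": 0, "wy": 0, "wz": 0, "gripper": 4.6},
    {"x": 1.45, "y": 0.87, "z": 0, "wx": 0, "wy": 0, "wz": 0, "gripper": 4.6},
    {"x": 2.9, "y": 1.75, "z": 0, "wx": 0, "wy": 0, "wz": 0, "gripper": 4.6},
    {"x": 2.9, "y": 1.75, "z": 0, "wx": 0, "wy": 0, "wz": 0, "gripper": 4.6},
    {"x": 2.9, "y": 1.75, "z": 0, "wx": 0, "wy": 0, "wz": 0, "gripper": 4.6},
    {"x": 2.9, "y": 1.75, "z": 0, "wx": 0, "wy": 0, "wz": 0, "gripper": 4.6},
    {"x": 2.9, "y": 1.75, "z": 0, "wx": 0, "wy": 0, "wz": 0, "gripper": 4.6},
    {"x": 2.9, "y": 1.75, "z": 0, "wx": 0, "wy": 0, "wz": 0, "gripper": 4.6},
    {"x": 2.9, "y": 1.75, "z": 0, "wx": 0, "wy": 0, "wz": 0, "gripper": 4.6},
    {"x": 2.9, "y": 1.75, "z": 0, "wx": 0, "wy": 0, "wz": 0, "gripper": 4.6},
    {"x": 2.9, "y": 1.75, "z": 0, "wx": 0, "wy": 0, "wz": 0, "gripper": 4.6},
    {"x": 1.5, "y": 0.88, "z": 0, "wx": 0, "wy": 0, "wz": 0, "gripper": 4.6},
    {"x": 0, "y": 0, "z": 0, "wx": 0, "wy": 0, "wz": 0, "gripper": 4.6},
    {"x": 0, "y": 0, "z": 0, "wx": 0, "wy": 0, "wz": 0, "gripper": 4.6},
    {"x": 0, "y": 0, "z": 0, "wx": 0, "wy": 0, "wz": 0, "gripper": 4.6}
  ]
}}

```text
time_s: 46.4
position: [0.5624, -0.0695, 0.3093]
tool_rot: [[0.081, 0.997, -0.001], [0.997, -0.081, 0.0], [-0.0, -0.001, -1.0]]
ft_force: [-0.7, -0.7, -3.4]
grip_width: 0.0534
```

```bash
python3 go.py .563 -.0687 .0443 85.4
```

```text
t 46.4 grasp [ 0.5624 -0.0695  0.1543] yaw 85.37 z [-9.e-04  1.e-04 -1.e+00] w 0.0534 F [-0.7 -0.7 -3.4]
move [ 0.08  0.07 11.  ] 3 rows of [0.03 0.02 3.67] | then wz -0.000: 1 rows of -0.000
```

Request:
{"api": "step_arm", "payload": {
  "increments": [
    {"x": 0.07, "y": 0.04, "z": 3, "wx": 0, "wy": 0, "wz": 0, "gripper": 4.6},
    {"x": 0, "y": 0, "z": 3, "wx": 0, "wy": 0, "wz": 0, "gripper": 4.6},
    {"x": 0, "y": 0, "z": 2.5, "wx": 0, "wy": 0, "wz": 0, "gripper": 4.6},
    {"x": 0, "y": 0, "z": 1.5, "wx": 0, "wy": 0, "wz": 0, "gripper": 4.6},
    {"x": 0, "y": 0, "z": 0.6, "wx": 0, "wy": 0, "wz": 0, "gripper": 4.6},
    {"x": 0, "y": 0, "z": 0, "wx": 0, "wy": 0, "wz": 0, "gripper": 4.6},
    {"x": 0, "y": 0, "z": 0, "wx": 0, "wy": 0, "wz": 0, "gripper": 4.6},
    {"x": 0, "y": 0, "z": 0, "wx": 0, "wy": 0, "wz": 0, "gripper": 4.6}
  ]
}}

```text
time_s: 47.2
position: [0.5634, -0.0683, 0.2046]
tool_rot: [[0.08, 0.997, 0.002], [0.997, -0.08, -0.001], [-0.0, 0.002, -1.0]]
ft_force: [-0.2, -0.4, -3.2]
grip_width: 0.053
```

```bash
python3 go.py .563 -.0687 .0443 85.4
```

```text
t 47.2 grasp [ 0.5634 -0.0683  0.0496] yaw 85.42 z [ 1.8e-03 -6.0e-04 -1.0e+00] w 0.053 F [-0.2 -0.4 -3.2]
move [-0.04 -0.04  0.53] 1 rows of [-0.04 -0.04  0.53] | then wz 0.000: 1 rows of 0.000
```

Request:
{"api": "step_arm", "payload": {
  "increments": [
    {"x": -0.04, "y": -0.03, "z": 0.35, "wx": 0, "wy": 0, "wz": 0, "gripper": 4.6},
    {"x": 0, "y": 0, "z": 0.16, "wx": 0, "wy": 0, "wz": 0, "gripper": 4.6},
    {"x": 0, "y": 0, "z": 0, "wx": 0, "wy": 0, "wz": 0, "gripper": 4.6},
    {"x": 0, "y": 0, "z": 0, "wx": 0, "wy": 0, "wz": 0, "gripper": 4.6},
    {"x": 0, "y": 0, "z": 0, "wx": 0, "wy": 0, "wz": 0, "gripper": 4.6}
  ]
}}

```text
time_s: 47.7
position: [0.5629, -0.0685, 0.1993]
tool_rot: [[0.08, 0.997, 0.001], [0.997, -0.08, -0.0], [-0.0, 0.001, -1.0]]
ft_force: [-2.7, 0.3, 5.9]
grip_width: 0.0532
```

Request:
{"api": "step_arm", "payload": {
  "increments": [
    {"x": 0, "y": 0, "z": 0, "wx": 0, "wy": 0, "wz": 0, "gripper": 8.5},
    {"x": 0, "y": 0, "z": 0, "wx": 0, "wy": 0, "wz": 0, "gripper": 8.5},
    {"x": 0, "y": 0, "z": 0, "wx": 0, "wy": 0, "wz": 0, "gripper": 8.5},
    {"x": 0, "y": 0, "z": 0, "wx": 0, "wy": 0, "wz": 0, "gripper": 8.5},
    {"x": 0, "y": 0, "z": -2, "wx": 0, "wy": 0, "wz": 0, "gripper": 8.5},
    {"x": 0, "y": 0, "z": -3, "wx": 0, "wy": 0, "wz": 0, "gripper": 8.5},
    {"x": 0, "y": 0, "z": -4, "wx": 0, "wy": 0, "wz": 0, "gripper": 8.5},
    {"x": 0, "y": 0, "z": -4, "wx": 0, "wy": 0, "wz": 0, "gripper": 8.5},
    {"x": 0, "y": 0, "z": -4, "wx": 0, "wy": 0, "wz": 0, "gripper": 8.5},
    {"x": 0, "y": 0, "z": -3.5, "wx": 0, "wy": 0, "wz": 0, "gripper": 8.5},
    {"x": 1.65, "y": 2.6, "z": 0, "wx": 0, "wy": 0, "wz": 0.014, "gripper": 8.5},
    {"x": 1.65, "y": 2.6, "z": 0, "wx": 0, "wy": 0, "wz": 0.014, "gripper": 8.5},
    {"x": 0, "y": 0, "z": 0, "wx": 0, "wy": 0, "wz": 0, "gripper": 8.5},
    {"x": 0, "y": 0, "z": 0, "wx": 0, "wy": 0, "wz": 0, "gripper": 8.5},
    {"x": 0, "y": 0, "z": 0, "wx": 0, "wy": 0, "wz": 0, "gripper": 8.5}
  ]
}}

```text
time_s: 49.2
position: [0.6171, -0.0404, 0.4033]
tool_rot: [[0.108, 0.994, -0.001], [0.994, -0.108, 0.0], [-0.0, -0.001, -1.0]]
ft_force: [0.1, 1.0, 0.7]
grip_width: 0.0853
```

```bash
python3 go.py; python3 - <<'E'
from m import *
import pickle
d=grab('wrist'); cv2.imwrite('pics/w9.png',cv2.resize(d['color'],(800,600),interpolation=cv2.INTER_CUBIC))
S=.64
for d in (pickle.load(open('w2.pkl','rb')),d):
    I=d['color'].astype(int);b,g,r=I[...,0],I[...,1],I[...,2]
    m=blob(d,(abs(r-b)<25)&(g>120),(492*S,190*S)); print('lid',rect(d,m,.078)[0],m.sum())
    m=blob(d,(abs(r-b)<25)&(g>75)&(g<200),(343*S,200*S)); print('shoe',rect(d,m,.076)[0],m.sum(), cv2.boundingRect(m))
m=blob(d,(abs(r-b)<30)&(g>60)&(b>60),(410*S,285*S)); print('block',rect(d,m,.05)[0])
s=grab('scene'); cv2.imwrite('pics/s9.png',cv2.resize(s['color'],(800,600),interpolation=cv2.INTER_CUBIC))
E
```

```text
t 49.2 grasp [ 0.6171 -0.0404  0.2483] yaw 83.81 z [-6.e-04  0.e+00 -1.e+00] w 0.0853 F [0.1 1.  0.7]
lid [572.1  31.   59.6  60.8 -48.3] 2904
shoe [564.8 -69.5  43.4  43.5  87. ] 1513 (195, 104, 46, 45)
lid [572.1  32.1  59.6  60.5  86.3] 2924
shoe [565.  -68.1  43.3  43.4  86.2] 1523 (198, 105, 45, 45)
block [635.4 -26.2  54.7 110.   -4.2]
```

View pics/w9.png

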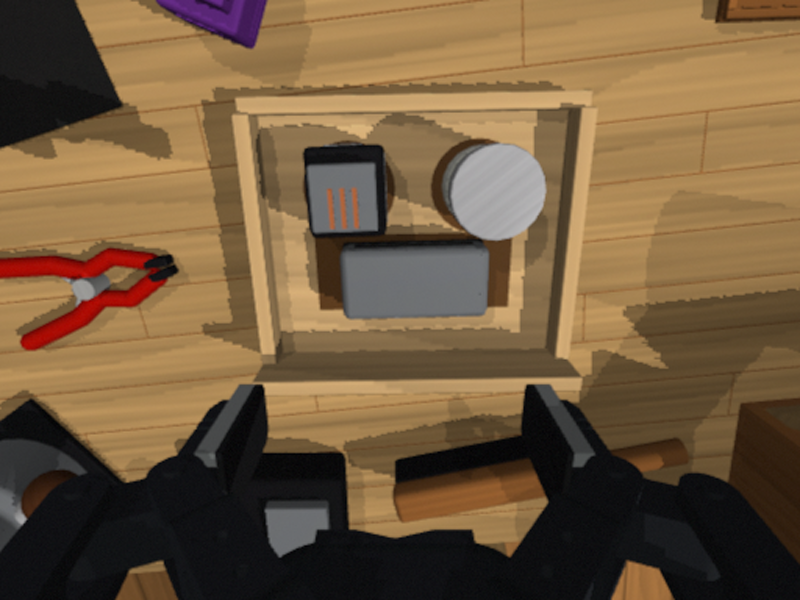

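View pics/s9.png

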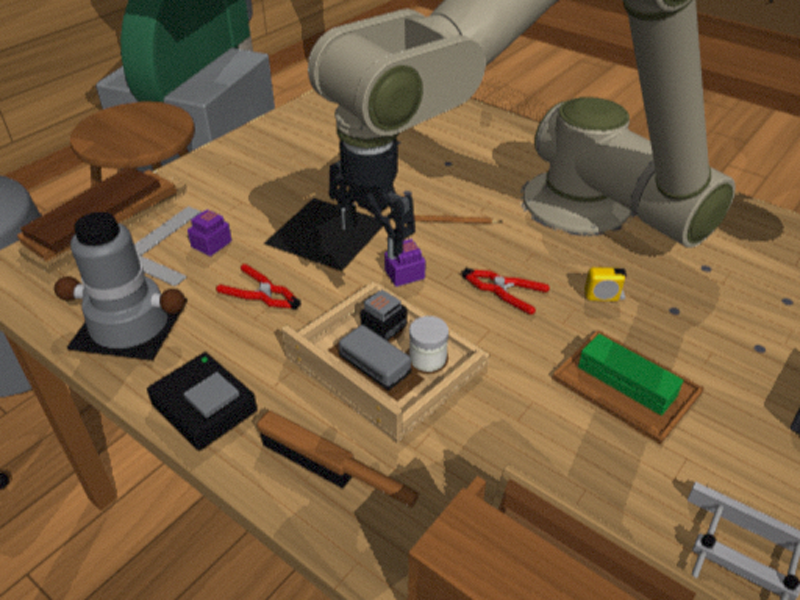

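The wrist view shows the lid at (495,190), the shoe top at (345,198) and the block (343-488, 242-318) on the oblong pad. The scene view shows the case flat in the tray at (630,375), with both clamps as they were.

```bash
python3 -c "
from rig import env
print(env.close_job())"
```

```text
the job is handed in; nothing more can be done
None
```

The job is done in the order asked and handed in at about 49 s of the 128 s allowed. The jar and then the battery went to the mat, the case into the tray, the block onto the case's place, and last the jar and battery back.

- **Jar and battery:** compared with the same camera view before the job, the jar came back within about 1.1 mm and the battery within about 1.4 mm. Both are upright, and the battery reads about 0.8° different.
- **Sanding block:** it lies flat and square on the oblong pad, about 1 mm off the pad centre. It reads -4.2° to -4.6°; the till is at about -4.7°.
- **Case:** it lies flat inside the tray rim, seen in the scene camera.
- **Clamps and the rest:** both clamps look as they did, nothing fell, and the gripper was clear of everything at hand-in.
- **What disagreed:** the top camera read 5–6 mm off from the wrist and scene cameras, so I used the wrist camera. Two wrist views from different sides also differed by about 2 mm in y, so the wrist-camera positions here hold only to about that.
- **Forces:** the wrist force stayed under 9 N in every reading I took.

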